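# Wipe the insert chips off the torsion stand and shut its gate

### The arm

A 6-joint arm with a two-finger parallel gripper is mounted at the origin on the work surface. World frame = base frame: x ahead of the robot, y to its left, z up, the work surface at z = 0. Lengths are in m, angles in rad, forces in N, time in s.
With the tool pointing down it reaches from about 0.375 to 0.975 m from the base axis. Payload 3.8 kg.
Tool frame: the origin (TCP) lies midway between the tips of the shut fingers; the grasp point (between the pads) lies 19 mm behind it; z points along the fingers, y is the direction in which the jaws open and shut (so a half turn about z gives the same grasp; the last joint's range is limited). The gripper opens to 88 mm and grips with 3 to 60 N. Pads are 18 mm wide; open, the fingers measure 123 mm over their backs; the gripper's body (75 mm by 187 mm) begins 45 mm behind the grasp point.
Start: joints at [1.089, 0.264, 1.604, -0, 1.274, -0.037], TCP at [0.29, 0.609, 0.239] pointing down, gripper open.
Joint ranges: [-2.63, 2.63], [-0.94, 2.18], [0.31, 2.57], [-1.31, 4.45], [0, 2.66], [-2.55, 2.55]. Speed limits (rad/s): [2.57, 2.57, 3.14, 3.14, 3.14, 3.14].

### API

Orientations are given as a unit quaternion [w, x, y, z].
In Python, from cell import manip gives the robot as it stands.
- The arm moves only by the tool carry_out, never from a script. Its argument "commands" is a list of rows, each a list of 5 numbers: the shift along the tool's x, y, z in mm, then the turn about the tool's z in rad, then the finger opening in mm, from 0 to 88.1. A call has 1 to 5 rows; each row shifts and turns the pose as measured when the row begins, along the tool's axes as they then stand; what a row does not reach is not made up. A row lasts 1/12 s, in which the tool goes at most 41.7 mm and 7.16 degrees, less where a joint would pass 70% of its speed; a pose out of reach is approached as far as the arm can. A call with a gripper value outside its range is refused whole. The fingers move at their own pace and stop on an object; "newtons" is the grip in N (left out, the last holds). Time passes only in rows, so rows that do not move let the fingers close. It gives the time, the measured TCP pose, the force and the opening at its end, in the units of the state.
- manip.observe(): the state, without advancing time (a new reading comes with each control period).
- manip.get_image(name): name is "side" or "top" or "wrist"; returns the picture (480x640x3 uint8, red, green, blue); there is no depth.
- manip.camera_params(name): a dict with "K" (3x3 intrinsics, pixels), "pose" (4x4, takes a point from camera to world coordinates). Camera axes: x right, y down, z forward; pixel columns grow to the right and rows downward; lengths in m; the calibration is good to about 2 mm. A picture is of the moment at which its call begins: read the wrist's pose just before it. camera_params takes no time and is no camera call; for the wrist camera it gives the pose at the moment of the call.
- manip.finish_job(): hands the job in, once; it reports no verdict.
The state is a dict: "t": time; "q": joint angles; "joint_vel": joint speeds; "joint_efforts": joint torques, N m; "tcp_pos": TCP position; "eef_rot": TCP orientation; "force": force on the tool from outside, world axes, zero at the start; "torque": the same for the moment, N m; "gripper_width": finger opening in m.
Only numpy, scipy, OpenCV 4.12 (cv2) and the standard library are available. Lean on these libraries where they do the work, as an engineer would, in place of code of your own. Each camera call takes 0.05 s, during which the arm holds its last target. There are 200 camera calls.

### The job

A torque-to-failure test has left five tan phenolic chips on the steel plate under the bridge of the torsion stand. Take the scraper block by its handle and wipe all the chips off the plate's front edge into the chip tray, without touching the chips with the hand. Then stand the scraper back on its rubber mat, flat on its base, and swing the raised clear safety gate down until it is fully shut, leaving the parts on the plywood board undisturbed.

Things in the scene. Friction and masses are not known exactly. Their poses are not given: they have to be found in the camera images.
- stand: Torsion stand, fixed: a steel plate 30 mm thick on the bench, from x = -95 to 100 and 360 wide (y), with a grey bridge over its middle. Origin: under the bridge's middle, at bench height; x points to the back (away from the robot), y left, z up. The gap under the bridge is open in front and behind. Bolted post feet stand on the plate to 17 mm above it, |y| = 142 to 178, out to |x| = 73.
- bridge (a point): Middle of the bridge beam's lower front edge, 40 mm in front of the stand's origin, 220 mm above the bench (190 over the plate); axes as the stand. Beam 80 deep, 360 wide, 45 high, on two posts 80 deep and 40 wide with 280 mm clear between them. A spindle nose (44 round, 52 mm behind this point) hangs 16 mm below the beam; a torque cell (66 round, 44 mm behind) rises 40 mm above its top.
- plate_front (a point): Middle of the plate's upper front edge (95 mm in front of the stand's origin, 30 mm above the bench), axes as the stand. The chips must go over this edge, which is square and has no lip.
- tray_in (a point): Centre of the chip tray's inner floor, axes as the stand. Fixed aluminium tray right against the plate's front edge: inside 97 mm deep (x), 334 wide (y), floor 4 mm above the bench, walls to 26 mm (rolled front rim to 30 mm), no wall on the plate's side.
- gate (a joint): Hinge of the clear polycarbonate gate, rad: 0 = fully shut, hanging straight down in front of the bridge, at its stop; pi/2 = level, pointing to the robot; about 2.6 to 2.95 at the start = raised, nearly straight up. Stiff friction hinge: the gate stays wherever it is left and takes about 3 N near its free edge to move. The hinge line lies along the stand's y.
- gate_hinge (a point): Middle of the gate's fixed hinge line: 48 mm in front of the stand's origin, 224 mm above the bench; axes as the stand.
- gate_edge (a point): Middle of the gate's free edge, 135 mm from the hinge line. Clear panel 270 mm wide, 6 thick, with an aluminium channel 12 thick, 14 high along this edge. z points from the free edge to the hinge. The -x face is the one to push to shut it: it looks at the robot when shut, up when level, to the stand's back when raised.
- scraper: White nylon block 36 mm (x) by 160 (y) by 28 high with a black handle, about 0.27 kg, standing on the mat. Origin: middle of its underside, z up. The handle, 26 mm wide (y) and 20 thick, leans 36 deg from vertical towards -x; its centre line starts at (0, 0, 20) and ends at (-73, 0, 121) mm. At the start -x is roughly towards the robot. The -x face, under the handle, wipes when pulled.
- scraper_grip (a point): Point on the handle's centre line to grip it, 53 mm to -x of the block's middle and 93 mm above its underside. Axes as the scraper.
- mat: Black rubber mat, fixed, 200 mm (x) by 240 (y), 4 mm thick; origin: middle of its underside. On the left or the right of the stand.
- chip1: Tan phenolic chip: a broken sector (about 83 degrees) of a round drive insert, 48 by 28 mm and 14 mm thick, lying flat on the plate. Origin: middle of its underside, no corner more than 24 mm from it.
- chip2: Tan phenolic chip: a broken sector (about 63 degrees) of a round drive insert, 36 by 27 mm and 14 mm thick, lying flat on the plate. Origin: middle of its underside, no corner more than 24 mm from it.
- chip3: Tan phenolic chip: a broken sector (about 72 degrees) of a round drive insert, 42 by 27 mm and 12 mm thick, lying flat on the plate. Origin: middle of its underside, no corner more than 24 mm from it.
- chip4: Tan phenolic chip: a broken sector (about 86 degrees) of a round drive insert, 46 by 26 mm and 14 mm thick, lying flat on the plate. Origin: middle of its underside, no corner more than 24 mm from it.
- chip5: Tan phenolic chip: a broken sector (about 54 degrees) of a round drive insert, 32 by 27 mm and 12 mm thick, lying flat on the plate. Origin: middle of its underside, no corner more than 24 mm from it.
- board: Plywood parts board, fixed, 220 mm (x) by 240 (y), 12 mm thick, on the other side of the stand from the mat; origin: middle of its underside. Four parts stand on it; leave them alone.
- ujoint: Bystander: black oxide universal joint, 110 mm long along y, 30 mm high, lying on the board. Origin: middle of its underside.
- collar: Bystander: brass locking collar, a ring 60 mm across and 26 high on the board. Origin: middle of its underside.
- spacer: Bystander: white nylon spacer, a tube 50 mm across and 60 high on the board. Origin: middle of its underside.
- rail: Bystander: steel socket rail end, 170 mm long along y and 30 wide, with three sockets up to 48 mm high, on the board. Origin: middle of its underside.

How it is judged:
By the outcome, as a careful person would: the job done as asked, in the order asked, and still so for the second after the job is handed in, with the robot touching nothing.
It also fails if it takes over 72 s, if anything falls off the work surface, if the arm or the gripper's body presses on something with over 40 N, if the wrist force passes 120 N, or if a joint passes its speed limit or range.

## Working session

There is one attempt and no reset: what is moved stays moved. The work goes in short steps, Python scripts to look and compute and a tool call to move; the robot and the scene stay as the last step left them, time stands still between calls to the robot, and variables do not carry over. Pictures are saved under pics/ and viewed, about 8 in all and at most 12, crops included, and the job is handed in when it is done.

Besides the shell and the picture viewer there is one more tool, called after ">>>" by a JSON object that holds its "fn" and its "kwargs". carry_out: Moves the arm, as the interface text tells. Its arguments: {"type":"object","properties":{"commands":{"type":"array","items":{"type":"array","items":{"type":"number"}}},"newtons":{"type":"number"}},"required":["commands"]}

```bash
mkdir -p pics; ls
python3 - <<'E'
from cell import manip
import cv2,numpy as np
print(manip.observe())
for n in ("side","top"):
    im=manip.get_image(n); cv2.imwrite(f"pics/{n}0.png",im[...,::-1])
    p=manip.camera_params(n); print(n,np.round(p["K"],1).tolist(),np.round(p["pose"],4).tolist())
E
```

```text
pics
{'t': 0.0, 'q': array([ 1.08906480e+00,  2.64753718e-01,  1.60533386e+00,  6.51386050e-06,
        1.27368366e+00, -3.69150654e-02]), 'joint_vel': array([-0.00017302,  0.00014925,  0.00092293, -0.0006868 , -0.00243529,
        0.00018024]), 'joint_efforts': array([-3.07330665e-04, -5.02120578e+01, -3.56865585e+01,  7.26178894e-02,
        2.95142457e-02, -1.59104961e-04]), 'tcp_pos': array([0.29013705, 0.60870087, 0.23740929]), 'eef_rot': array([-2.82333069e-04,  2.20579975e-01,  9.75368283e-01, -1.05207410e-03]), 'force': array([0.51192701, 0.01858024, 0.59810452]), 'torque': array([-0.04350643, -0.02281334, -0.02863169]), 'gripper_width': 0.08756653386353036}
side [[610.2, 0.0, 316.4], [0.0, 610.2, 237.6], [0.0, 0.0, 1.0]] [[0.6805, -0.5369, 0.4986, -0.1888], [-0.7326, -0.4831, 0.4796, -0.6975], [-0.0166, -0.6916, -0.7221, 1.2237], [0.0, 0.0, 0.0, 1.0]]
top [[541.5, 0.0, 314.3], [0.0, 541.5, 243.0], [0.0, 0.0, 1.0]] [[-0.0225, -0.9879, 0.1537, 0.315], [-0.9997, 0.0209, -0.0121, 0.0015], [0.0088, -0.154, -0.988, 1.6], [0.0, 0.0, 0.0, 1.0]]
```

View pics/side0.png

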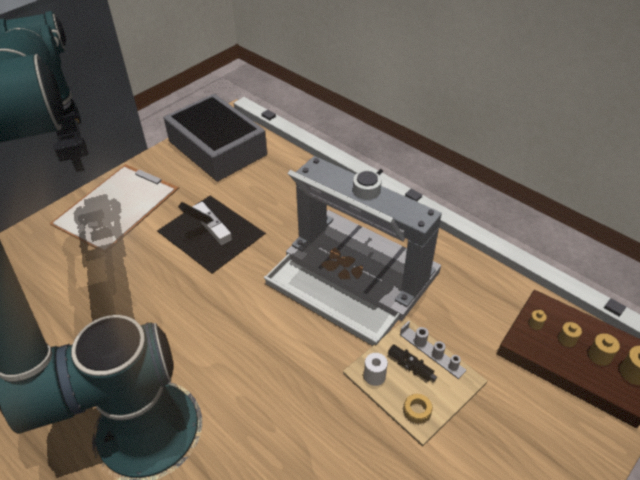

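View pics/top0.png

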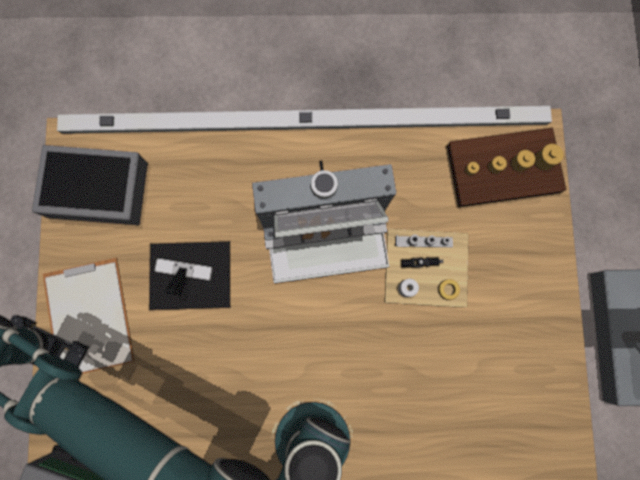

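```bash
cat > h.py <<'E'
import numpy as np,cv2
from cell import manip
def cast(cam,uv,z,P=None):
    P=P or manip.camera_params(cam); K=np.array(P["K"]);T=np.array(P["pose"])
    uv=np.atleast_2d(np.array(uv,float)); d=np.c_[uv,np.ones(len(uv))]@np.linalg.inv(K).T@T[:3,:3].T
    return T[:3,3]+d*((z-T[2,3])/d[:,2])[:,None]
def proj(cam,X,P=None):
    P=P or manip.camera_params(cam); T=np.linalg.inv(np.array(P["pose"])); X=np.atleast_2d(X)
    c=(X@T[:3,:3].T+T[:3,3])@np.array(P["K"]).T; return c[:,:2]/c[:,2:]
E
python3 - <<'E'
from h import *
np.set_printoptions(precision=4,suppress=True)
t=cv2.imread("pics/top0.png");s=cv2.imread("pics/side0.png")
print("beam top",cast("top",[(253,183),(393,167),(396,190),(257,213)],.265)[:,:2])
print("rim",cast("top",[(274,282),(388,268)],.03)[:,:2])
a=cv2.resize(t[150:310,145:405],None,fx=3,fy=3,interpolation=cv2.INTER_CUBIC)
b=cv2.resize(s[150:350,160:450],None,fx=2.75,fy=2.75,interpolation=cv2.INTER_CUBIC)
cv2.imwrite("pics/tc.png",a);cv2.imwrite("pics/sc.png",b)
E
```

```text
beam top [[ 0.68    0.1371]
 [ 0.7149 -0.2203]
 [ 0.6544 -0.2252]
 [ 0.6021  0.1275]]
rim [[ 0.4474  0.1017]
 [ 0.481  -0.231 ]]
```

View pics/tc.png

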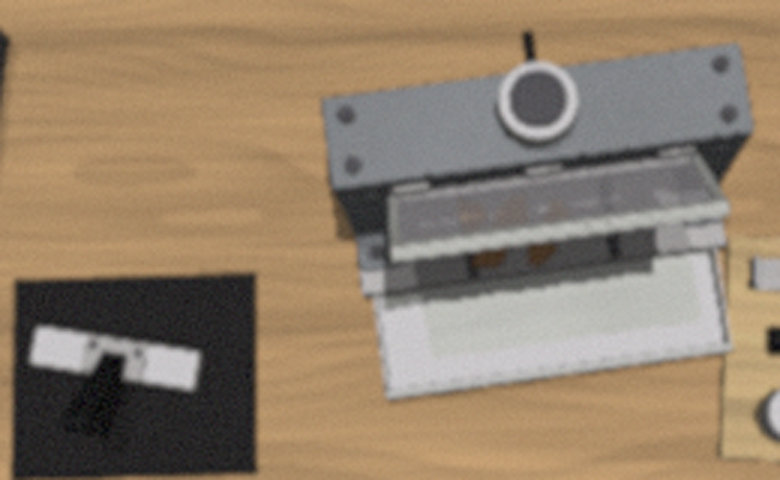

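View pics/sc.png

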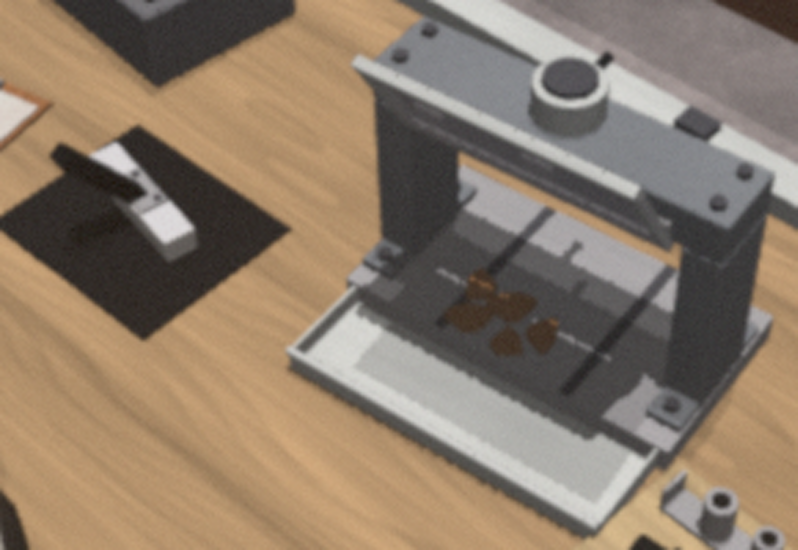

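Run:
```python
from h import *
np.set_printoptions(precision=4,suppress=True)
T=lambda p:np.array(p)/3.+[145,150]-.33
S=lambda p:np.array(p)/2.75+[160,150]-.3
bt=cast("top",T([(324,98),(740,45),(751,130),(334,188)]),.265)[:,:2]
fr=cast("top",T([(388,398),(729,350)]),.03)[:,:2]
bs=cast("side",S([(772,175),(718,232)]),.265)[:,:2]
print("beam",bt,bs,"rim",fr)
c=bt.mean(0); e=(bt[0]-bt[1])+(bt[3]-bt[2]); y=e/np.linalg.norm(e); yr=fr[0]-fr[1];
print("c",c,"yaw",np.arctan2(-y[0],y[1]),np.arctan2(-yr[0],yr[1]))
x=np.array([y[1],-y[0]]); print("rimcentre->", (fr.mean(0)-c)@x,(fr.mean(0)-c)@y)
toS=lambda P:np.c_[(P[:,:2]-c)@x,(P[:,:2]-c)@y]*1000
s=cv2.imread("pics/side0.png"); hsv=cv2.cvtColor(s,cv2.COLOR_BGR2HSV)
m=((hsv[...,0]<16)&(hsv[...,1]>90)&(hsv[...,2]<170)).astype(np.uint8); m[:,:315]=0;m[:,375:]=0;m[:240]=0;m[285:]=0
n,l,st,ce=cv2.connectedComponentsWithStats(m)
for i in range(1,n):
    if st[i,4]>8: print("chip",st[i],toS(cast("side",ce[i],.037)))
ys,xs=np.nonzero(m); q=toS(cast("side",np.c_[xs,ys],.037)); print("chip extents",q.min(0),q.max(0))
# gate edge two view triangulation
for a,b in (((391,256),(357,62)),((728,212),(640,200))):
    A=cast("top",T(a),.3)[0];o1=np.array(manip.camera_params("top")["pose"])[:3,3]
    B=cast("side",S(b),.3)[0];o2=np.array(manip.camera_params("side")["pose"])[:3,3]
    u=A-o1;v=B-o2; k=np.linalg.lstsq(np.c_[u,-v],o2-o1,rcond=None)[0]
    p=(o1+k[0]*u+o2+k[1]*v)/2; print("edge",p,toS(p[None]),"gap",np.linalg.norm(o1+k[0]*u-o2-k[1]*v))
# scraper
w=cast("top",T([(36,325),(201,349),(194,391),(29,366)]),.032)[:,:2]
print("scr",w,w.mean(0)); ye=(w[0]-w[1])+(w[3]-w[2]); print("yaw",np.arctan2(-ye[0],ye[1]),np.linalg.norm(ye)/2)
print("mat",cast("top",T([(14,281),(254,274),(256,470),(14,478)]),.004)[:,:2])
```

```text
beam [[ 0.6818  0.1379]
 [ 0.7212 -0.2163]
 [ 0.6467 -0.2223]
 [ 0.6039  0.1299]] [[ 0.7156 -0.2168]
 [ 0.6334 -0.2226]] rim [[ 0.4464  0.1017]
 [ 0.4859 -0.2303]]
c [ 0.6634 -0.0427] yaw 0.11576031991255484 0.11841298767863442
rimcentre-> -0.19840606235402067 0.0013043956217943713
chip [322 248  32  22 261] [[-51.594   44.9719]]
chip [352 266  11  11  71] [[-51.732  -18.1897]]
chip [339 270  10   9  58] [[-80.8985   2.7459]]
chip extents [-93.8355 -30.0238] [-20.7233  78.0424]
edge [0.534  0.0781 0.3337] [[-114.5611  134.9072]] gap 0.0019281645827622363
edge [ 0.5647 -0.1908  0.33  ] [[-115.1419 -135.7042]] gap 0.002296105699753049
scr [[0.5246 0.442 ]
 [0.4977 0.282 ]
 [0.4571 0.2885]
 [0.4848 0.4478]] [0.491  0.3651]
yaw -0.1691876918606587 0.16193795326949256
mat [[0.5728 0.4725]
 [0.5748 0.235 ]
 [0.3811 0.2327]
 [0.3786 0.4678]]
```

```bash
cat >> h.py <<'E'
C=np.array([.6634,-.0427]);YAW=.117
R2=lambda a:np.array([[np.cos(a),-np.sin(a)],[np.sin(a),np.cos(a)]])
toW=lambda x,y:C+R2(YAW)@np.array([x,y])/1000
toS=lambda p:R2(-YAW)@(np.array(p)[:2]-C)*1000
def here():
    s=manip.observe();w,x,y,z=s["eef_rot"]
    return np.array(s["tcp_pos"]),np.arctan2(1-2*(x*x+z*z),2*(x*y-w*z)),s   # pos, world angle of tool y
def plan(wps,grip,step=40,p=None,a=None):
    """wps: list of (x,y,z,angle of tool y or None) world; prints rows"""
    if p is None: p,a,_=here()
    p=p.copy()
    for x,y,z,ang in wps:
        ang=a if ang is None else ang
        d=np.array([x,y,z])-p; n=int(np.ceil(max(np.linalg.norm(d)*1000/step,abs(ang-a)/.12,1)-1e-6))
        rows=[]
        for i in range(n):
            X=np.array([np.cos(a+np.pi/2),np.sin(a+np.pi/2)]);Y=np.array([np.cos(a),np.sin(a)])
            # tool z down: x = y cross z
            X=np.array([-np.sin(a),np.cos(a)]);
            X=np.cross([Y[0],Y[1],0],[0,0,-1])[:2]
            r=[X@d[:2]/n*1000,Y@d[:2]/n*1000,-d[2]/n*1000]
            t=-(ang-a)/(n-i); rows.append([round(r[0]),round(r[1]),round(r[2]),round(t,3),grip]); a+=-t
        p=np.array([x,y,z]); print(len(rows),str(rows).replace(" ",""))
    return p,a
E
python3 - <<'E'
from h import *
p,a,s=here();print(p,np.degrees(a))
A=np.pi/2+YAW
w=toW(-175,60)
plan([(.30,.60,.32,None),(.43,.33,.32,np.pi/2-.169),(*w,.32,A)],20)
E
```

```text
[0.29014299 0.6087537  0.23755007] 64.51301660176416
3 [[-4,-1,-27,np.float64(-0.0),20],[-4,-1,-27,np.float64(-0.0),20],[-4,-1,-27,np.float64(-0.0),20]]
8 [[-29,-23,0,np.float64(-0.034),20],[-28,-24,0,np.float64(-0.034),20],[-28,-25,0,np.float64(-0.034),20],[-27,-26,0,np.float64(-0.034),20],[-26,-27,0,np.float64(-0.034),20],[-25,-28,0,np.float64(-0.034),20],[-24,-29,0,np.float64(-0.034),20],[-23,-30,0,np.float64(-0.034),20]]
9 [[-12,-36,0,np.float64(-0.032),20],[-11,-36,0,np.float64(-0.032),20],[-10,-36,0,np.float64(-0.032),20],[-9,-37,0,np.float64(-0.032),20],[-7,-37,0,np.float64(-0.032),20],[-6,-37,0,np.float64(-0.032),20],[-5,-37,0,np.float64(-0.032),20],[-4,-37,0,np.float64(-0.032),20],[-3,-37,0,np.float64(-0.032),20]]
```

>>> {"fn": "carry_out", "kwargs": {"commands": [[-4,-1,-28,0,0],[-4,-1,-28,0,0],[-4,-1,-28,0,0],[-29,-23,0,-0.034,0],[-28,-24,0,-0.034,0]], "newtons": 20}}

```text
t: 0.52
tcp_pos: [0.3286, 0.5353, 0.3175]
eef_rot: [-0.003, 0.183, 0.983, -0.006]
force: [0.7, 0.2, -1.1]
gripper_width: 0.057
```

>>> {"fn": "carry_out", "kwargs": {"commands": [[-28,-25,0,-0.034,0],[-27,-26,0,-0.034,0],[-26,-27,0,-0.034,0],[-25,-28,0,-0.034,0],[-24,-29,0,-0.034,0]]}}

```text
t: 0.93
tcp_pos: [0.4152, 0.362, 0.3181]
eef_rot: [-0.004, 0.092, 0.996, -0.006]
force: [0.8, 0.1, -0.6]
gripper_width: 0.0234
```

>>> {"fn": "carry_out", "kwargs": {"commands": [[-23,-30,0,-0.034,0],[0,0,0,0,0],[0,0,0,0,0]]}}

```text
t: 1.18
tcp_pos: [0.4352, 0.3195, 0.3173]
eef_rot: [-0.004, 0.077, 0.997, -0.008]
force: [-0.3, 0.6, -0.9]
gripper_width: 0.0034
```

Run:
```python
from h import *
p,a,s=here();print(p,np.degrees(a),s["t"],s["gripper_width"])
P=manip.camera_params("wrist");im=manip.get_image("wrist");cv2.imwrite("pics/w1.png",im[...,::-1])
import pickle;pickle.dump(P,open("w1.pkl","wb"));print(np.round(P["pose"],3).tolist(),P["K"])
plan([(*toW(-175,60),.32,np.pi/2+YAW)],0)
```

```text
[0.43516102 0.3194652  0.31730221] 81.1488411840776 1.1833 0.0034448603979071097
[[0.153, 0.939, 0.307, 0.353], [0.988, -0.141, -0.063, 0.335], [-0.016, 0.313, -0.949, 0.465], [0.0, 0.0, 0.0, 1.0]] [[339.58336692   0.         315.66672722]
 [  0.         339.58336692 242.82246495]
 [  0.           0.           1.        ]]
9 [[-11,-35,0,np.float64(-0.03),0],[-10,-35,0,np.float64(-0.03),0],[-9,-35,0,np.float64(-0.03),0],[-8,-35,0,np.float64(-0.03),0],[-6,-36,0,np.float64(-0.03),0],[-5,-36,0,np.float64(-0.03),0],[-4,-36,0,np.float64(-0.03),0],[-3,-36,0,np.float64(-0.03),0],[-2,-36,0,np.float64(-0.03),0]]
```

View pics/w1.png

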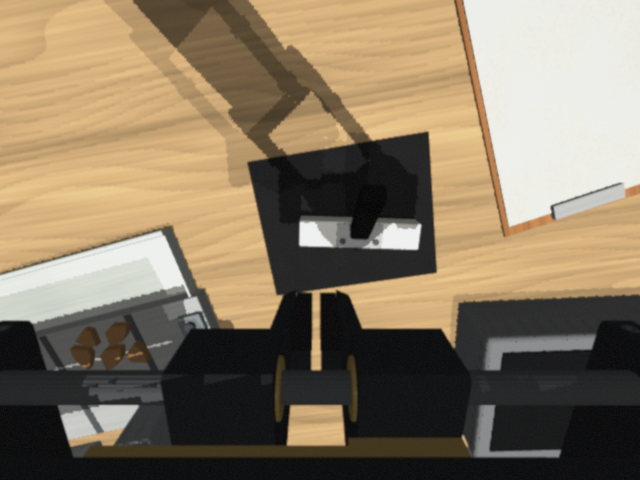

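Run:
```python
from h import *
import pickle;P=pickle.load(open("w1.pkl","rb"));np.set_printoptions(precision=4,suppress=True)
w=cast("",[(300,216),(421,223),(419,250),(299,247)],.032,P)[:,:2];print(w,w.mean(0))
e=w[1]-w[0]+w[2]-w[3];print("yaw",np.arctan2(-e[0],e[1]),np.linalg.norm(e)/2)
print("handle end",cast("",(373,187),.125,P))
print("mat",cast("",[(248,162),(428,132),(436,271),(277,293)],.004,P)[:,:2])
im=cv2.imread("pics/w1.png");hsv=cv2.cvtColor(im,cv2.COLOR_BGR2HSV)
m=((hsv[...,0]<18)&(hsv[...,1]>100)&(hsv[...,2]<190)).astype(np.uint8);m[:315]=0;m[372:]=0;m[:,160:]=0;m[:,:60]=0
n,l,st,ce=cv2.connectedComponentsWithStats(m)
for i in range(1,n):
    if st[i,4]>15:
        ys,xs=np.nonzero(l==i);q=np.array([toS(v) for v in cast("",np.c_[xs,ys],.042,P)]);print(st[i],toS(cast("",ce[i],.04,P)[0]),q.min(0),q.max(0))
```

```text
[[0.454  0.2915]
 [0.487  0.4468]
 [0.5243 0.442 ]
 [0.4962 0.2829]] [0.4904 0.3658]
yaw -0.19197578444460875 0.16017067016229092
handle end [[0.414  0.3778 0.125 ]]
mat [[0.3776 0.2326]
 [0.376  0.4699]
 [0.5716 0.4715]
 [0.5727 0.2345]]
[101 322  30  48 776] [-56.5972  38.6308] [-89.8392   8.2819] [-20.2808  76.7353]
[ 71 327  29  42 687] [-62.8745  -6.4586] [-93.9869 -30.1173] [-29.3679  22.2239]
[127 340  23  22 342] [-33.8065  66.2549] [-55.0735  47.891 ] [-17.9377  82.1539]
```

>>> {"fn": "carry_out", "kwargs": {"commands": [[-11,-35,0,-0.03,0],[-10,-35,0,-0.03,0],[-9,-35,0,-0.03,0],[-8,-35,0,-0.03,0],[-6,-36,0,-0.03,0]]}}

```text
t: 1.65
tcp_pos: [0.4613, 0.147, 0.3173]
eef_rot: [-0.006, -0.01, 1.0, -0.006]
force: [0.0, 0.2, -0.0]
gripper_width: 0.0003
```

>>> {"fn": "carry_out", "kwargs": {"commands": [[-5,-36,0,-0.03,0],[-4,-36,0,-0.03,0],[-3,-36,0,-0.03,0],[-2,-36,0,-0.03,0],[0,0,0,0,0]]}}

```text
t: 2.07
tcp_pos: [0.4861, 0.0007, 0.318]
eef_rot: [-0.006, -0.077, 0.997, -0.005]
force: [0.0, 0.5, 0.1]
gripper_width: 0.0003
```

Run:
```python
from h import *
p,a,s=here();print(p,np.degrees(a),toS(p),s["eef_rot"])
```

```text
[0.48608928 0.00074506 0.3179985 ] 98.79131117060881 [-171.02701899   63.8460915 ] [-0.00609899 -0.07660902  0.99702791 -0.00540389]
```

>>> {"fn": "carry_out", "kwargs": {"commands": [[-25,0,0,0.035,0],[-12,0,0,0,0],[-12,0,0,0,0],[-12,0,0,0,0]]}}

```text
t: 2.4
tcp_pos: [0.5449, 0.0116, 0.3174]
eef_rot: [-0.01, -0.059, 0.998, -0.005]
force: [-4.2, -1.8, 4.6]
gripper_width: 0.0004
```

>>> {"fn": "carry_out", "kwargs": {"commands": [[-10,0,0,0,0]]}}

```text
t: 2.48
tcp_pos: [0.5546, 0.0144, 0.3174]
eef_rot: [-0.012, -0.06, 0.998, -0.005]
force: [-3.8, -1.3, 2.8]
gripper_width: 0.0004
```

>>> {"fn": "carry_out", "kwargs": {"commands": [[-8,0,0,0,0]]}}

```text
t: 2.57
tcp_pos: [0.5627, 0.0169, 0.3172]
eef_rot: [-0.013, -0.061, 0.998, -0.006]
force: [-3.3, -1.6, 2.3]
gripper_width: 0.0004
```

>>> {"fn": "carry_out", "kwargs": {"commands": [[-8,0,0,0,0]]}}

```text
t: 2.65
tcp_pos: [0.5709, 0.0193, 0.317]
eef_rot: [-0.013, -0.062, 0.998, -0.006]
force: [-3.9, -1.5, 3.0]
gripper_width: 0.0004
```

>>> {"fn": "carry_out", "kwargs": {"commands": [[-6,0,0,0,0]]}}

```text
t: 2.73
tcp_pos: [0.5714, 0.0195, 0.3169]
eef_rot: [-0.021, -0.063, 0.998, -0.007]
force: [-40.8, -12.0, 19.2]
gripper_width: 0.0003
```

>>> {"fn": "carry_out", "kwargs": {"commands": [[-6,0,0,0,0]]}}

```text
t: 2.82
tcp_pos: [0.5706, 0.0192, 0.3171]
eef_rot: [-0.03, -0.063, 0.997, -0.009]
force: [-31.1, -9.1, 15.8]
gripper_width: 0.0003
```

>>> {"fn": "carry_out", "kwargs": {"commands": [[-4,0,0,0,0]]}}

```text
t: 2.9
tcp_pos: [0.5698, 0.019, 0.3173]
eef_rot: [-0.037, -0.064, 0.997, -0.01]
force: [-14.5, -4.6, 7.8]
gripper_width: 0.0008
```

>>> {"fn": "carry_out", "kwargs": {"commands": [[20,0,0,0,0],[10,0,-38,0,0],[0,0,-40,0,0],[0,0,-40,0,0],[0,0,-40,0,0]]}}

```text
t: 3.32
tcp_pos: [0.5433, 0.0243, 0.4591]
eef_rot: [-0.057, -0.067, 0.996, -0.007]
force: [0.4, -0.4, 0.5]
gripper_width: 0.0004
```

>>> {"fn": "carry_out", "kwargs": {"commands": [[-40,0,-10,0,0],[-40,0,0,0,0],[-40,0,0,0,0],[-40,0,0,0,0],[-40,0,0,0,0]]}}

```text
t: 3.73
tcp_pos: [0.7475, 0.0595, 0.4707]
eef_rot: [-0.039, -0.071, 0.997, -0.006]
force: [0.3, -0.4, 1.2]
gripper_width: 0.0002
```

>>> {"fn": "carry_out", "kwargs": {"commands": [[-40,0,0,0,0],[-40,0,0,0,0],[-40,0,0,0,0],[-40,0,0,0,0],[-40,0,0,0,0]]}}

```text
t: 4.15
tcp_pos: [0.9096, 0.0936, 0.4109]
eef_rot: [-0.037, -0.076, 0.996, -0.003]
force: [-0.4, -0.6, -6.1]
gripper_width: 0.0005
```

>>> {"fn": "carry_out", "kwargs": {"commands": [[-30,0,-30,0,0],[-30,0,-30,0,0],[-30,0,-30,0,0]]}}

```text
t: 4.4
tcp_pos: [0.9208, 0.1041, 0.4218]
eef_rot: [-0.013, -0.078, 0.997, -0.001]
force: [-0.7, 0.5, 1.5]
gripper_width: 0.0002
```

Run:
```python
from h import *
p,a,s=here();print(p,np.round(s["q"],3),s["eef_rot"].round(4),s["force"])
```

```text
[0.920828   0.10406857 0.42176733] [ 0.086  0.907  0.311 -0.002  1.949 -1.642] [-0.0125 -0.0781  0.9969 -0.0011] [-0.69549557  0.50079414  1.50689739]
```

>>> {"fn": "carry_out", "kwargs": {"commands": [[-30,0,-20,0,0],[-30,0,-20,0,0],[-30,0,-20,0,0],[-30,0,-20,0,0],[-30,0,-20,0,0]]}}

```text
t: 4.82
tcp_pos: [0.9397, 0.1144, 0.4794]
eef_rot: [0.064, -0.079, 0.995, 0.002]
force: [-0.3, -0.9, -0.5]
gripper_width: 0.0003
```

Run:
```python
from h import *
p,a,s=here();print(p,np.round(s["q"],4),s["eef_rot"].round(4),s["force"])
```

```text
[0.93967036 0.11441357 0.4793973 ] [ 9.4300e-02  8.4690e-01  3.1090e-01  1.7000e-03  1.8556e+00 -1.6338e+00] [ 0.064  -0.0787  0.9948  0.0018] [-0.31517628 -0.85024711 -0.46856817]
```

>>> {"fn": "carry_out", "kwargs": {"commands": [[-30,0,-20,0,0],[-30,0,-20,0,0],[-30,0,-20,0,0],[-30,0,-20,0,0],[-30,0,-20,0,0]]}}

```text
t: 5.23
tcp_pos: [0.9516, 0.121, 0.5418]
eef_rot: [0.135, -0.078, 0.988, 0.005]
force: [0.4, -0.4, -0.5]
gripper_width: 0.0006
```

>>> {"fn": "carry_out", "kwargs": {"commands": [[-30,0,-20,0,0],[-30,0,-20,0,0],[-30,0,-20,0,0]]}}

```text
t: 5.48
tcp_pos: [0.9547, 0.1243, 0.581]
eef_rot: [0.175, -0.077, 0.981, 0.007]
force: [-0.3, 0.1, 1.1]
gripper_width: 0.0004
```

Run:
```python
from h import *
from scipy.spatial.transform import Rotation as Ro
p,a,s=here();print(p,np.round(s["q"],4),s["eef_rot"].round(4),s["force"])
print(Ro.from_quat(s["eef_rot"],scalar_first=True).as_matrix().round(3))
```

```text
[0.95467818 0.1242895  0.58097617] [ 0.1017  0.7515  0.3109  0.0053  1.7265 -1.6246] [ 0.1753 -0.0773  0.9814  0.0067] [-0.32518733  0.1125149   1.05300826]
[[-0.927 -0.154  0.343]
 [-0.149  0.988  0.04 ]
 [-0.345 -0.014 -0.938]]
```

>>> {"fn": "carry_out", "kwargs": {"commands": [[-30,0,-20,0,0],[-30,0,-20,0,0],[-30,0,-20,0,0],[-30,0,-20,0,0],[-30,0,-20,0,0]]}}

```text
t: 5.9
tcp_pos: [0.9497, 0.1284, 0.6555]
eef_rot: [0.241, -0.076, 0.967, 0.01]
force: [0.2, 0.5, -0.0]
gripper_width: 0.0007
```

```bash
cat >> h.py <<'E'
from scipy.spatial.transform import Rotation as Ro
def st():
    s=manip.observe(); return np.array(s["tcp_pos"]),Ro.from_quat(s["eef_rot"],scalar_first=True),s
def plan3(wps,grip,step=38,yaw=None,show=True):
    """wps world TCP points; yaw = total turn about tool z, spread over the first leg"""
    p,R,s=st(); tot=[]
    for k,w in enumerate(wps):
        d=np.array(w)-p; t=yaw if (k==0 and yaw) else 0.
        n=int(np.ceil(max(np.linalg.norm(d)*1000/step,abs(t)/.12,1)-1e-6)); rows=[]
        for i in range(n):
            v=R.inv().apply(d/n)*1000; rows.append([int(round(c)) for c in v]+[round(float(t/n),3),grip]); R=R*Ro.from_euler("z",t/n)
        p=np.array(w); print(len(rows),str(rows).replace(" ","")); tot+=rows
    return tot
def info():
    p,R,s=st(); M=R.as_matrix(); print("t",round(s["t"],2),"tcp",p.round(4),"S",toS(p).round(1),"z",M[:,2].round(3),"tilt",np.degrees(np.arccos(-M[2,2])).round(1),"yang",np.degrees(np.arctan2(M[1,1],M[0,1])).round(1),"ydip",M[2,1].round(3),"F",s["force"].round(1),"w",round(s["gripper_width"],4)); return p,R,s
E
python3 - <<'E'
from h import *
p,R,s=info();print(s["q"].round(3))
g=np.array([.4925,.3655])+R2(-.18)@[-.053,0]; print("grip xy",g, np.degrees(-.18)+90)
z=R.as_matrix()[:,2]; tcp=np.array([*g,.097])+.019*z; print("tcp target",tcp)
pre=tcp-.11*z
plan3([(.80,.20,.55),(.55,.33,.42),pre],70)
E
```

```text
t 5.9 tcp [0.9497 0.1284 0.6555] S [304.3 136.5] z [ 0.465  0.056 -0.884] tilt 27.9 yang 98.8 ydip -0.017 F [ 0.2  0.5 -0. ] w 0.0007
[ 0.106  0.683  0.311  0.007  1.66  -1.62 ]
grip xy [0.44035628 0.37498857] 79.68675968764518
tcp target [0.44918214 0.37606065 0.08020849]
6 [[28,16,5,0.0,70],[28,16,5,0.0,70],[28,16,5,0.0,70],[28,16,5,0.0,70],[28,16,5,0.0,70],[28,16,5,0.0,70]]
9 [[29,19,1,0.0,70],[29,19,1,0.0,70],[29,19,1,0.0,70],[29,19,1,0.0,70],[29,19,1,0.0,70],[29,19,1,0.0,70],[29,19,1,0.0,70],[29,19,1,0.0,70],[29,19,1,0.0,70]]
8 [[30,8,18,0.0,70],[30,8,18,0.0,70],[30,8,18,0.0,70],[30,8,18,0.0,70],[30,8,18,0.0,70],[30,8,18,0.0,70],[30,8,18,0.0,70],[30,8,18,0.0,70]]
```

>>> {"fn": "carry_out", "kwargs": {"commands": [[28,16,5,0,70],[28,16,5,0,70],[28,16,5,0,70],[28,16,5,0,70],[28,16,5,0,70]]}}

```text
t: 6.32
tcp_pos: [0.8398, 0.1838, 0.5854]
eef_rot: [0.26, -0.073, 0.963, 0.01]
force: [-0.1, -0.4, -1.1]
gripper_width: 0.0316
```

>>> {"fn": "carry_out", "kwargs": {"commands": [[28,16,5,0,70],[29,19,1,0,70],[29,19,1,0,70],[29,19,1,0,70],[29,19,1,0,70]]}}

```text
t: 6.73
tcp_pos: [0.7011, 0.2575, 0.5097]
eef_rot: [0.269, -0.072, 0.961, 0.012]
force: [-0.5, -0.3, -0.0]
gripper_width: 0.0645
```

>>> {"fn": "carry_out", "kwargs": {"commands": [[29,19,1,0,70],[29,19,1,0,70],[29,19,1,0,70],[29,19,1,0,70],[29,19,1,0,70]]}}

```text
t: 7.15
tcp_pos: [0.5615, 0.3363, 0.4372]
eef_rot: [0.278, -0.07, 0.958, 0.017]
force: [-0.5, 0.5, -0.2]
gripper_width: 0.0701
```

Run:
```python
from h import *
p,R,s=info()
g=np.array([.4925,.3655])+R2(-.18)@[-.053,0]
z=R.as_matrix()[:,2]; tcp=np.array([*g,.097])+.019*z
plan3([tcp-.11*z],70)
```

```text
t 7.15 tcp [0.5615 0.3363 0.4372] S [-56.9 388.3] z [ 0.53   0.072 -0.845] tilt 32.3 yang 98.3 ydip -0.005 F [-0.5  0.5 -0.2] w 0.0701
9 [[31,6,15,0.0,70],[31,6,15,0.0,70],[31,6,15,0.0,70],[31,6,15,0.0,70],[31,6,15,0.0,70],[31,6,15,0.0,70],[31,6,15,0.0,70],[31,6,15,0.0,70],[31,6,15,0.0,70]]
```

>>> {"fn": "carry_out", "kwargs": {"commands": [[31,6,15,0,70],[31,6,15,0,70],[31,6,15,0,70],[31,6,15,0,70],[31,6,15,0,70]]}}

```text
t: 7.57
tcp_pos: [0.4653, 0.3609, 0.3028]
eef_rot: [0.29, -0.07, 0.954, 0.029]
force: [0.1, 0.5, 0.2]
gripper_width: 0.0698
```

>>> {"fn": "carry_out", "kwargs": {"commands": [[31,6,15,0,70],[31,6,15,0,70],[31,6,15,0,70],[0,0,0,0,70]]}}

```text
t: 7.9
tcp_pos: [0.4052, 0.3733, 0.2109]
eef_rot: [0.291, -0.07, 0.954, 0.033]
force: [-1.1, -0.4, -0.6]
gripper_width: 0.0698
```

Run:
```python
from h import *
p,R,s=info()
g=np.array([.4925,.3655])+R2(-.18)@[-.053,0]
z=R.as_matrix()[:,2]; tcp=np.array([*g,.097])+.019*z
plan3([tcp-.07*z,tcp],70)
cv2.imwrite("pics/w2.png",manip.get_image("wrist")[...,::-1])
```

```text
t 7.9 tcp [0.4052 0.3733 0.2109] S [-207.9  443.3] z [ 0.55   0.103 -0.828] tilt 34.1 yang 98.8 ydip 0.022 F [-1.1 -0.4 -0.6] w 0.0698
2 [[17,-3,31,0.0,70],[17,-3,31,0.0,70]]
2 [[0,0,35,0.0,70],[0,0,35,0.0,70]]
```

View pics/w2.png

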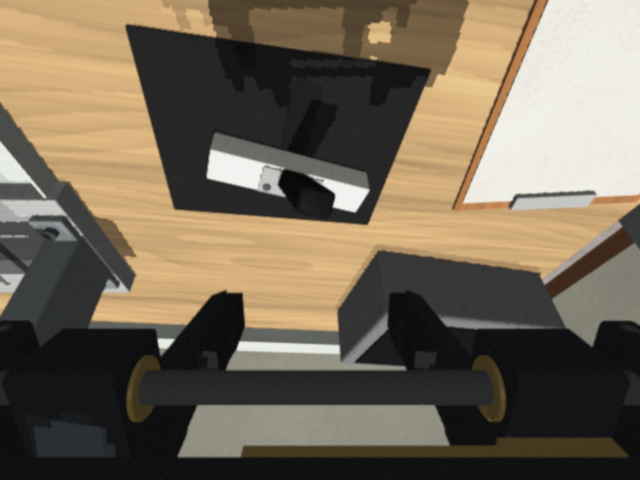

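>>> {"fn": "carry_out", "kwargs": {"commands": [[17,-3,31,0,70],[17,-3,31,0,70],[0,0,35,0,70],[0,0,33,0,70],[0,0,0,0,70]]}}

```text
t: 8.37
tcp_pos: [0.4666, 0.3939, 0.1073]
eef_rot: [0.305, -0.07, 0.948, 0.048]
force: [-0.7, -0.5, -0.2]
gripper_width: 0.0701
```

Run:
```python
from h import *
p,R,s=info()
g=np.array([.4925,.3655])+R2(-.18)@[-.053,0]
z=R.as_matrix()[:,2]; tcp=np.array([*g,.097])+.019*z
plan3([tcp],70)
```

```text
t 8.37 tcp [0.4666 0.3939 0.1073] S [-144.5  456.6] z [ 0.572  0.133 -0.809] tilt 36.0 yang 99.3 ydip 0.048 F [-0.7 -0.5 -0.2] w 0.0701
1 [[29,-15,10,0.0,70]]
```

>>> {"fn": "carry_out", "kwargs": {"commands": [[14,-8,5,0,70],[14,-7,5,0,70],[0,0,0,0,70]]}}

```text
t: 8.62
tcp_pos: [0.4611, 0.3825, 0.0916]
eef_rot: [0.311, -0.067, 0.947, 0.051]
force: [0.5, -0.6, -1.8]
gripper_width: 0.0697
```

Run:
```python
from h import *
p,R,s=info()
g=np.array([.4925,.3655])+R2(-.18)@[-.053,0]
z=R.as_matrix()[:,2]; tcp=np.array([*g,.097])+.019*z
plan3([tcp],70)
```

```text
t 8.62 tcp [0.4611 0.3825 0.0916] S [-151.3  445.9] z [ 0.582  0.139 -0.801] tilt 36.8 yang 99.2 ydip 0.055 F [ 0.5 -0.6 -1.8] w 0.0697
1 [[14,-4,2,0.0,70]]
```

>>> {"fn": "carry_out", "kwargs": {"commands": [[14,-5,2,0,70],[0,0,0,0,40],[0,0,0,0,24],[0,0,0,0,10],[0,0,0,0,10]], "newtons": 15}}

```text
t: 9.03
tcp_pos: [0.4616, 0.3849, 0.0988]
eef_rot: [0.32, -0.066, 0.943, 0.059]
force: [-0.1, 0.7, -0.4]
gripper_width: 0.0455
```

>>> {"fn": "carry_out", "kwargs": {"commands": [[0,0,0,0,10],[0,0,0,0,10],[0,0,0,0,10],[0,0,0,0,10],[0,0,0,0,10]], "newtons": 30}}

```text
t: 9.45
tcp_pos: [0.4641, 0.3878, 0.1036]
eef_rot: [0.323, -0.065, 0.942, 0.061]
force: [0.4, 0.8, 0.2]
gripper_width: 0.0118
```

Run:
```python
from h import *
p,R,s=info()
cv2.imwrite("pics/w3.png",manip.get_image("wrist")[...,::-1])
```

```text
t 9.45 tcp [0.4641 0.3878 0.1036] S [-147.7  450.8] z [ 0.6    0.157 -0.784] tilt 38.4 yang 99.4 ydip 0.073 F [0.4 0.8 0.2] w 0.0118
```

View pics/w3.png

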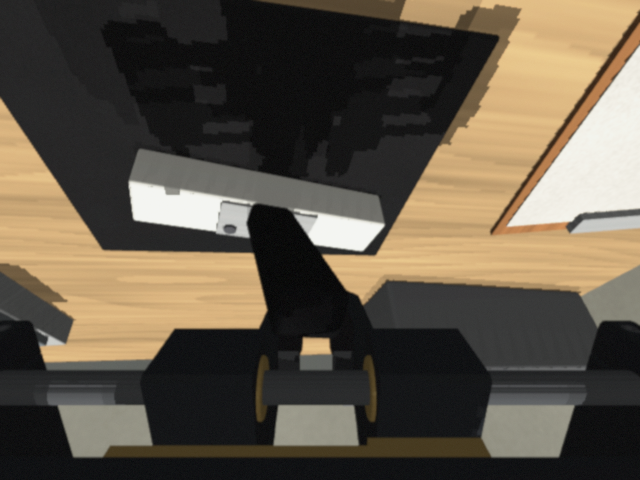

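Run:
```python
from h import *
np.set_printoptions(precision=4,suppress=True)
p,R,s=info();P=manip.camera_params("wrist")
w=cast("",[(130,180),(384,222),(366,250),(133,218)],.032,P)[:,:2];c=w.mean(0)
e=w[1]-w[0]+w[2]-w[3];ps=np.arctan2(-e[0],e[1]);print(c,ps,np.linalg.norm(e)/2,np.linalg.norm(w[0]-w[3]))
z=R.as_matrix()[:,2]
for q in (c,[.4925,.3655]):
    g=np.array([*(np.array(q)+R2(ps)@[-.053,0]),.097]); tcp=g+.019*z
    print("grip",g,"delta tool mm",R.inv().apply(tcp-p)*1000)
    for h in ((0,20),(-53,93),(-73,121)): print(proj("",[*(np.array(q)+R2(ps)@[h[0]/1000,0]),.004+h[1]/1000],P))
print(proj("",p,P))
```

```text
t 9.5 tcp [0.4641 0.3878 0.1035] S [-147.7  450.8] z [ 0.6    0.157 -0.784] tilt 38.3 yang 99.4 ydip 0.073 F [-0.1  0.8 -1.8] w 0.0106
[0.4897 0.3655] -0.17945395595855593 0.15928380063727188 0.034907413881612205
grip [0.4375 0.375  0.097 ] delta tool mm [25.813  -8.7722  6.1394]
[[266.9936 211.0742]]
[[293.8152 269.0875]]
[[313.8275 313.4369]]
grip [0.4404 0.375  0.097 ] delta tool mm [23.6135 -9.2228  7.8255]
[[266.8113 213.6869]]
[[293.1164 272.2275]]
[[312.5525 316.5317]]
[[314.3905 307.4865]]
```

>>> {"fn": "carry_out", "kwargs": {"commands": [[-4,-4,1,0,60],[-2,-4,1,0,60],[0,0,1,0,60],[0,0,1,0,60],[0,0,1,0,60]]}}

```text
t: 9.92
tcp_pos: [0.4735, 0.3797, 0.1017]
eef_rot: [0.322, -0.065, 0.943, 0.06]
force: [0.5, 0.3, -0.3]
gripper_width: 0.0416
```

>>> {"fn": "carry_out", "kwargs": {"commands": [[12,0,2,0,60],[12,0,2,0,60],[5,0,2,0,60]]}}

```text
t: 10.17
tcp_pos: [0.4559, 0.3789, 0.0802]
eef_rot: [0.323, -0.064, 0.942, 0.061]
force: [0.0, -0.3, -1.1]
gripper_width: 0.0593
```

Run:
```python
from h import *
p,R,s=info();z=R.as_matrix()[:,2]
print(R.inv().apply(np.array([.438,.375,.097])+.019*z-p)*1000)
```

```text
t 10.17 tcp [0.4559 0.3789 0.0802] S [-156.8  443. ] z [ 0.602  0.157 -0.783] tilt 38.4 yang 99.2 ydip 0.074 F [ 0.  -0.3 -1.1] w 0.0593
[ 3.96303935  0.24320769 -5.56890821]
```

>>> {"fn": "carry_out", "kwargs": {"commands": [[5,0,-2,0,20],[3,0,-1,0,20],[1,0,-1,0,20],[1,0,0,0,10],[1,0,0,0,10]], "newtons": 15}}

```text
t: 10.58
tcp_pos: [0.4439, 0.376, 0.0756]
eef_rot: [0.323, -0.064, 0.942, 0.059]
force: [-0.2, -1.8, 2.1]
gripper_width: 0.036
```

>>> {"fn": "carry_out", "kwargs": {"commands": [[1,0,0,0,10],[1,0,0,0,10]]}}

```text
t: 10.75
tcp_pos: [0.4435, 0.3753, 0.0757]
eef_rot: [0.325, -0.064, 0.942, 0.059]
force: [0.2, -3.0, 2.0]
gripper_width: 0.0346
```

>>> {"fn": "carry_out", "kwargs": {"commands": [[0,0,0,0,10],[0,0,0,0,10]], "newtons": 50}}

```text
t: 10.92
tcp_pos: [0.4457, 0.3727, 0.0776]
eef_rot: [0.327, -0.063, 0.941, 0.055]
force: [-3.7, -5.0, 7.4]
gripper_width: 0.0273
```

Run:
```python
from h import *
p,R,s=info();z=R.as_matrix()[:,2]
print(R.inv().apply(np.array([.438,.375,.097])+.019*z-p)*1000)
```

```text
t 10.92 tcp [0.4457 0.3727 0.0776] S [-167.7  438. ] z [ 0.609  0.145 -0.78 ] tilt 38.8 yang 98.9 ydip 0.063 F [-3.7 -5.   7.4] w 0.0273
[-6.28339229  4.66861088 -0.46418754]
```

>>> {"fn": "carry_out", "kwargs": {"commands": [[-12,0,-15,-0.05,10],[-18,1,-23,-0.05,10],[-18,0,-23,0,10],[0,0,0,0,10],[0,0,0,0,10]]}}

```text
t: 11.33
tcp_pos: [0.4414, 0.3692, 0.1497]
eef_rot: [0.325, -0.11, 0.939, 0.038]
force: [-0.6, -0.8, -3.6]
gripper_width: 0.0255
```

Run:
```python
from h import *
p,R,s=info();print(R.as_matrix().round(3))
cv2.imwrite("pics/w4.png",manip.get_image("wrist")[...,::-1])
```

```text
t 11.33 tcp [0.4414 0.3692 0.1497] S [-172.4  435. ] z [ 0.601  0.143 -0.786] tilt 38.1 yang 103.4 ydip -0.001 F [-0.6 -0.8 -3.6] w 0.0255
[[-0.765 -0.232  0.601]
 [-0.183  0.973  0.143]
 [-0.618 -0.001 -0.786]]
```

View pics/w4.png

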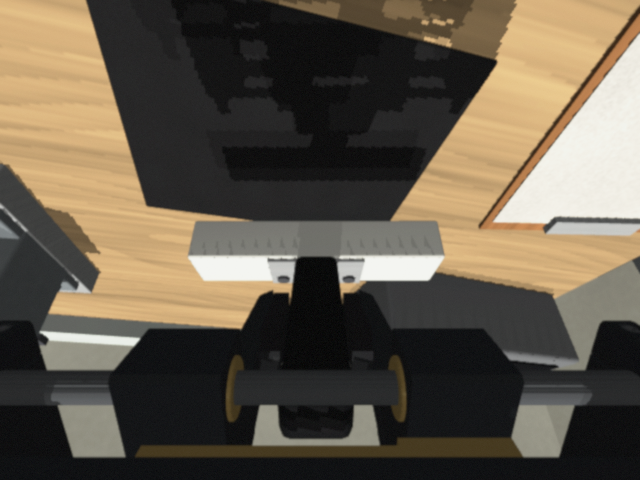

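Run:
```python
from h import *
np.set_printoptions(precision=4,suppress=True)
p,R,s=info();P=manip.camera_params("wrist");K=P["K"];T=np.array(P["pose"])
im=cv2.imread("pics/w4.png").astype(int);print("col 230:",[(r,im[r,225:235].mean(0).round().astype(int).tolist()) for r in range(214,290,3)])
def pt(u,v,wd): z=K[0][0]*.16/wd; return np.array([(u-K[0][2])/K[0][0]*z,(v-K[1][2])/K[1][1]*z,z])
b,f=pt(317,221,242),pt(316,256,256)
up=T[:3,:3]@(f-b);print("up",up/np.linalg.norm(up),np.linalg.norm(up))
W=T[:3,:3]@b+T[:3,3];print("edge world",W,"tool",R.inv().apply(W-p)*1000)
# expected if base level: pitch 0, grip at some s along handle
th=R.as_matrix()[:,0];h=np.array([-np.cos(np.radians(13.4)),-np.sin(np.radians(13.4)),0])
for g in ((-45,82),(-49,88),(-53,93),(-57,99)):
    gp=p-.019*R.as_matrix()[:,2]
    o=gp-h*(-g[0])/1000-np.array([0,0,g[1]/1000])
    E=[o+h*.018,o+h*.018+[0,0,.028],o-h*.018+[0,0,.028]]
    print(g,proj("",np.array(E),P)[:,1], "und z",o[2])
```

```text
t 11.38 tcp [0.4418 0.3697 0.15  ] S [-172.   435.4] z [ 0.601  0.143 -0.786] tilt 38.2 yang 103.4 ydip -0.001 F [-0.  -0.1 -2.2] w 0.0253
col 230: [(214, [39, 39, 40]), (217, [82, 112, 134]), (220, [116, 157, 186]), (223, [111, 117, 118]), (226, [113, 118, 119]), (229, [114, 119, 120]), (232, [115, 120, 121]), (235, [115, 121, 122]), (238, [116, 123, 123]), (241, [116, 122, 122]), (244, [114, 121, 121]), (247, [115, 121, 121]), (250, [117, 123, 124]), (253, [116, 122, 123]), (256, [205, 216, 216]), (259, [240, 244, 243]), (262, [241, 245, 244]), (265, [241, 245, 244]), (268, [241, 245, 244]), (271, [241, 245, 244]), (274, [241, 245, 244]), (277, [240, 245, 244]), (280, [203, 225, 234]), (283, [127, 180, 217]), (286, [126, 177, 215]), (289, [129, 182, 219])]
up [ 0.0866 -0.0052  0.9962] 0.025785052925800266
edge world [0.4645 0.3765 0.0795] tool [24.9679  1.4657 70.0213]
(-45, 82) [217.339  255.1091 282.5625] und z 0.08293048100380933
(-49, 88) [213.7765 250.0718 277.397 ] und z 0.07693048100380934
(-53, 93) [211.587  246.6877 273.7483] und z 0.07193048100380933
(-57, 99) [208.3796 242.1964 269.08  ] und z 0.06593048100380933
```

Run:
```python
from h import *
info();plan3([(*toW(-170,20),.145)],10)
```

```text
t 11.38 tcp [0.4418 0.3697 0.15  ] S [-172.   435.4] z [ 0.601  0.143 -0.786] tilt 38.2 yang 103.4 ydip -0.001 F [-0.  -0.1 -2.2] w 0.0253
11 [[4,-38,-2,0.0,10],[4,-38,-2,0.0,10],[4,-38,-2,0.0,10],[4,-38,-2,0.0,10],[4,-38,-2,0.0,10],[4,-38,-2,0.0,10],[4,-38,-2,0.0,10],[4,-38,-2,0.0,10],[4,-38,-2,0.0,10],[4,-38,-2,0.0,10],[4,-38,-2,0.0,10]]
```

>>> {"fn": "carry_out", "kwargs": {"commands": [[4,-38,-2,0,10],[4,-38,-2,0,10],[4,-38,-2,0,10],[4,-38,-2,0,10],[4,-38,-2,0,10]]}}

```text
t: 11.8
tcp_pos: [0.4582, 0.2033, 0.1361]
eef_rot: [0.318, -0.118, 0.94, 0.039]
force: [0.5, 0.3, -3.7]
gripper_width: 0.0256
```

>>> {"fn": "carry_out", "kwargs": {"commands": [[4,-38,-2,0,10],[4,-38,-2,0,10],[4,-38,-2,0,10],[4,-38,-2,0,10],[0,0,0,0,10]]}}

```text
t: 12.22
tcp_pos: [0.4623, 0.1148, 0.1222]
eef_rot: [0.304, -0.115, 0.945, 0.035]
force: [-0.8, 0.1, -3.2]
gripper_width: 0.0253
```

Run:
```python
from h import *
info();plan3([(*toW(-150,20),.126),(*toW(-24,20),.122)],10,step=25)
```

```text
t 12.22 tcp [0.4623 0.1148 0.1222] S [-181.3  179.9] z [ 0.567  0.136 -0.812] tilt 35.7 yang 103.8 ydip -0.004 F [-0.8  0.1 -3.2] w 0.0253
7 [[-2,-23,1,0.0,10],[-2,-23,1,0.0,10],[-2,-23,1,0.0,10],[-2,-23,1,0.0,10],[-2,-23,1,0.0,10],[-2,-23,1,0.0,10],[-2,-23,1,0.0,10]]
6 [[-17,-3,13,0.0,10],[-17,-3,13,0.0,10],[-17,-3,13,0.0,10],[-17,-3,13,0.0,10],[-17,-3,13,0.0,10],[-17,-3,13,0.0,10]]
```

>>> {"fn": "carry_out", "kwargs": {"commands": [[-4,-25,-4,0,10],[-4,-25,-3,0,10],[-3,-25,-2,0,10],[-3,-25,-1,0,10],[-3,-25,-1,0,10]]}}

```text
t: 12.63
tcp_pos: [0.4884, -0.002, 0.1261]
eef_rot: [0.291, -0.115, 0.949, 0.037]
force: [0.4, 0.2, -2.1]
gripper_width: 0.0254
```

>>> {"fn": "carry_out", "kwargs": {"commands": [[-2,-20,0,0,10],[0,0,0,0,10]]}}

```text
t: 12.8
tcp_pos: [0.4944, -0.0216, 0.1267]
eef_rot: [0.285, -0.109, 0.952, 0.033]
force: [1.5, 0.8, -2.0]
gripper_width: 0.0252
```

Run:
```python
from h import *
info();plan3([(*toW(-150,20),.126),(*toW(-24,20),.122)],10,step=25)
```

```text
t 12.8 tcp [ 0.4944 -0.0216  0.1267] S [-165.4   40.6] z [ 0.535  0.125 -0.835] tilt 33.3 yang 103.1 ydip 0.0 F [ 1.5  0.8 -2. ] w 0.0252
2 [[-5,-11,4,0.0,10],[-5,-11,4,0.0,10]]
6 [[-17,-2,12,0.0,10],[-17,-2,12,0.0,10],[-17,-2,12,0.0,10],[-17,-2,12,0.0,10],[-17,-2,12,0.0,10],[-17,-2,12,0.0,10]]
```

>>> {"fn": "carry_out", "kwargs": {"commands": [[9,-4,14,0,10],[9,-4,14,0,10],[4,0,7,0,10]]}}

```text
t: 13.05
tcp_pos: [0.4952, -0.02, 0.0889]
eef_rot: [0.274, -0.102, 0.956, 0.025]
force: [-0.7, -0.6, -2.6]
gripper_width: 0.0255
```

>>> {"fn": "carry_out", "kwargs": {"commands": [[3,0,5,0,10]]}}

```text
t: 13.13
tcp_pos: [0.4945, -0.0181, 0.0825]
eef_rot: [0.272, -0.101, 0.957, 0.024]
force: [-40.6, -8.8, 64.6]
gripper_width: 0.0258
```

>>> {"fn": "carry_out", "kwargs": {"commands": [[3,0,5,0,10]]}}

```text
t: 13.22
tcp_pos: [0.4983, -0.0174, 0.082]
eef_rot: [0.274, -0.101, 0.956, 0.022]
force: [-37.4, -8.2, 63.8]
gripper_width: 0.0256
```

>>> {"fn": "carry_out", "kwargs": {"commands": [[3,0,5,0,10]]}}

```text
t: 13.3
tcp_pos: [0.5029, -0.0164, 0.083]
eef_rot: [0.278, -0.1, 0.955, 0.02]
force: [-33.0, -5.0, 53.7]
gripper_width: 0.0256
```

>>> {"fn": "carry_out", "kwargs": {"commands": [[5,0,1,0,10]]}}

```text
t: 13.38
tcp_pos: [0.5024, -0.0162, 0.0837]
eef_rot: [0.28, -0.1, 0.955, 0.018]
force: [-0.1, 0.4, -1.0]
gripper_width: 0.0255
```

>>> {"fn": "carry_out", "kwargs": {"commands": [[5,0,1,0,10],[5,0,1,0,10]]}}

```text
t: 13.55
tcp_pos: [0.4996, -0.016, 0.0827]
eef_rot: [0.283, -0.098, 0.954, 0.015]
force: [3.3, 0.0, 5.7]
gripper_width: 0.0254
```

Run:
```python
from h import *
info()
```

```text
t 13.55 tcp [ 0.4996 -0.016   0.0827] S [-159.6   45.6] z [ 0.538  0.085 -0.839] tilt 33.0 yang 101.3 ydip -0.027 F [3.3 0.  5.7] w 0.0254
```

>>> {"fn": "carry_out", "kwargs": {"commands": [[7,0,3,0.02,10],[7,0,3,0.02,10]]}}

```text
t: 13.72
tcp_pos: [0.4992, -0.0173, 0.0808]
eef_rot: [0.29, -0.078, 0.954, 0.018]
force: [-7.3, 5.3, 17.7]
gripper_width: 0.0256
```

>>> {"fn": "carry_out", "kwargs": {"commands": [[7,0,4,0,10],[7,0,4,0,10]]}}

```text
t: 13.88
tcp_pos: [0.5007, -0.0169, 0.0809]
eef_rot: [0.297, -0.075, 0.952, 0.012]
force: [-33.9, -9.4, 50.8]
gripper_width: 0.0258
```

>>> {"fn": "carry_out", "kwargs": {"commands": [[4,0,6,0,10],[4,0,6,0,10]]}}

```text
t: 14.05
tcp_pos: [0.5094, -0.0152, 0.0825]
eef_rot: [0.304, -0.073, 0.95, 0.007]
force: [-31.6, -6.3, 51.5]
gripper_width: 0.026
```

Run:
```python
from h import *
info()
```

```text
t 14.05 tcp [ 0.5094 -0.0152  0.0825] S [-149.7   45.3] z [ 0.577  0.058 -0.815] tilt 35.4 yang 98.3 ydip -0.031 F [-31.6  -6.3  51.5] w 0.026
```

>>> {"fn": "carry_out", "kwargs": {"commands": [[9,0,3,0.025,10],[9,0,3,0.025,10]]}}

```text
t: 14.22
tcp_pos: [0.5074, -0.0163, 0.0806]
eef_rot: [0.312, -0.047, 0.949, 0.01]
force: [-11.2, 1.1, 27.6]
gripper_width: 0.0256
```

>>> {"fn": "carry_out", "kwargs": {"commands": [[8,0,4,0,10],[8,0,4,0,10]]}}

```text
t: 14.38
tcp_pos: [0.5081, -0.0156, 0.0805]
eef_rot: [0.318, -0.044, 0.947, 0.004]
force: [-15.3, -3.0, 28.6]
gripper_width: 0.0257
```

>>> {"fn": "carry_out", "kwargs": {"commands": [[8,0,4,0,10],[8,0,4,0,10]]}}

```text
t: 14.55
tcp_pos: [0.5084, -0.0151, 0.0804]
eef_rot: [0.325, -0.041, 0.945, -0.002]
force: [-13.8, 0.5, 24.2]
gripper_width: 0.0257
```

Run:
```python
from h import *
info()
```

```text
t 14.55 tcp [ 0.5084 -0.0151  0.0804] S [-150.7   45.5] z [ 0.614  0.022 -0.789] tilt 37.9 yang 94.3 ydip -0.031 F [-13.8   0.5  24.2] w 0.0257
```

>>> {"fn": "carry_out", "kwargs": {"commands": [[8,0,4,0.02,10],[8,0,4,0.02,10]]}}

```text
t: 14.72
tcp_pos: [0.5084, -0.0147, 0.0791]
eef_rot: [0.331, -0.019, 0.943, -0.001]
force: [-27.4, -4.0, 43.9]
gripper_width: 0.0257
```

>>> {"fn": "carry_out", "kwargs": {"commands": [[8,0,4,0,10],[8,0,4,0,10]]}}

```text
t: 14.88
tcp_pos: [0.5116, -0.0143, 0.079]
eef_rot: [0.336, -0.015, 0.942, -0.006]
force: [-25.1, -9.8, 36.3]
gripper_width: 0.0258
```

>>> {"fn": "carry_out", "kwargs": {"commands": [[-18,-6,-26,0,10],[-18,-6,-26,0,10]]}}

```text
t: 15.05
tcp_pos: [0.502, -0.0162, 0.1153]
eef_rot: [0.329, -0.017, 0.944, 0.001]
force: [0.0, 1.6, -2.8]
gripper_width: 0.0257
```

Run:
```python
from h import *
np.set_printoptions(precision=3,suppress=True)
p,R,s=info();P=manip.camera_params("wrist");im=manip.get_image("wrist");cv2.imwrite("pics/w5.png",im[...,::-1])
K=P["K"];T=np.array(P["pose"])
m=((im.min(2)>190)&(im.max(2).astype(int)-im.min(2)<22)).astype(np.uint8);m[:190]=0;m[330:]=0;m[:,:150]=0;m[:,480:]=0
m=cv2.morphologyEx(m,cv2.MORPH_OPEN,np.ones((3,3)));n,l,stt,ce=cv2.connectedComponentsWithStats(m)
print([a.tolist() for a in stt[1:] if a[4]>150])
for c in (225,420): print(c,[(r,im[r,c-4:c+5].mean((0,1)).round().astype(int)) for r in range(205,300,3)])
```

```text
t 15.05 tcp [ 0.502 -0.016  0.115] S [-157.2   45.1] z [ 0.621  0.014 -0.783] tilt 38.4 yang 91.9 ydip -0.009 F [ 0.   1.6 -2.8] w 0.0257
[[150, 190, 330, 27, 3725], [452, 231, 28, 15, 383], [183, 247, 111, 22, 1931], [341, 247, 111, 22, 1954], [382, 306, 35, 15, 466], [177, 311, 58, 15, 716]]
225 [(205, np.int64(210)), (208, np.int64(154)), (211, np.int64(137)), (214, np.int64(138)), (217, np.int64(138)), (220, np.int64(138)), (223, np.int64(139)), (226, np.int64(140)), (229, np.int64(141)), (232, np.int64(141)), (235, np.int64(142)), (238, np.int64(145)), (241, np.int64(147)), (244, np.int64(140)), (247, np.int64(209)), (250, np.int64(244)), (253, np.int64(244)), (256, np.int64(244)), (259, np.int64(244)), (262, np.int64(244)), (265, np.int64(244)), (268, np.int64(140)), (271, np.int64(79)), (274, np.int64(101)), (277, np.int64(108)), (280, np.int64(78)), (283, np.int64(78)), (286, np.int64(78)), (289, np.int64(73)), (292, np.int64(63)), (295, np.int64(53)), (298, np.int64(53))]
420 [(205, np.int64(159)), (208, np.int64(119)), (211, np.int64(141)), (214, np.int64(142)), (217, np.int64(142)), (220, np.int64(142)), (223, np.int64(142)), (226, np.int64(142)), (229, np.int64(143)), (232, np.int64(144)), (235, np.int64(145)), (238, np.int64(142)), (241, np.int64(146)), (244, np.int64(148)), (247, np.int64(222)), (250, np.int64(244)), (253, np.int64(244)), (256, np.int64(244)), (259, np.int64(244)), (262, np.int64(244)), (265, np.int64(243)), (268, np.int64(128)), (271, np.int64(76)), (274, np.int64(75)), (277, np.int64(75)), (280, np.int64(76)), (283, np.int64(78)), (286, np.int64(77)), (289, np.int64(77)), (292, np.int64(78)), (295, np.int64(74)), (298, np.int64(75))]
```

View pics/w5.png

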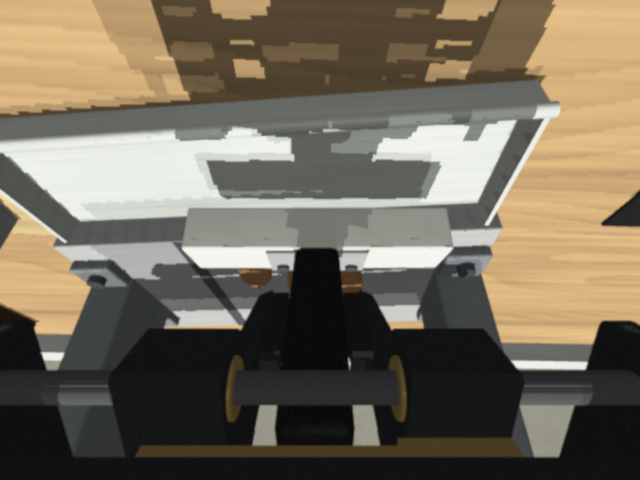

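Run:
```python
from h import *
np.set_printoptions(precision=3,suppress=True)
p,R,s=info();P=manip.camera_params("wrist")
e=cast("",[(190,209),(449,209)],p[2]-.075,P);f=cast("",[(183,247),(452,247)],p[2]-.047,P);r=cast("",[(185,268),(450,268)],p[2]-.047,P)
for q in (e,f,r): print(q,np.linalg.norm(q[0]-q[1]),toS(q.mean(0))-toS(p))
plan3([(*toW(-130,22),.130),(*toW(-30,22),.125)],10,step=30)
```

```text
t 15.1 tcp [ 0.506 -0.018  0.123] S [-153.7   42.7] z [ 0.63   0.009 -0.777] tilt 39.0 yang 91.8 ydip -0.014 F [1.8 0.9 0.1] w 0.0255
[[ 0.528 -0.101  0.048]
 [ 0.52   0.068  0.048]] 0.1689962756377707 [18.075 -0.401]
[[ 0.53  -0.1    0.076]
 [ 0.521  0.065  0.076]] 0.16493342040980108 [19.838 -1.682]
[[ 0.558 -0.107  0.076]
 [ 0.548  0.073  0.076]] 0.1804393942460759 [46.962 -4.017]
2 [[-12,-9,5,0.0,10],[-12,-9,5,0.0,10]]
4 [[-19,2,17,0.0,10],[-19,2,17,0.0,10],[-19,2,17,0.0,10],[-19,2,17,0.0,10]]
```

>>> {"fn": "carry_out", "kwargs": {"commands": [[-16,-9,3,0,10],[-20,-3,14,0,10],[-20,1,16,0,10],[-20,1,16,0,10]]}}

```text
t: 15.43
tcp_pos: [0.5881, -0.0217, 0.1247]
eef_rot: [0.328, -0.02, 0.944, 0.001]
force: [-0.1, -0.0, -2.1]
gripper_width: 0.0254
```

Run:
```python
from h import *
p,R,s=info();plan3([(*toW(-28,26),.127)],10,step=30)
```

```text
t 15.43 tcp [ 0.5881 -0.0217  0.1247] S [-72.4  29.6] z [ 0.62   0.014 -0.784] tilt 38.3 yang 92.2 ydip -0.012 F [-0.1 -0.  -2.1] w 0.0254
2 [[-18,0,13,0.0,10],[-18,0,13,0.0,10]]
```

>>> {"fn": "carry_out", "kwargs": {"commands": [[-19,0,12,0,10],[-18,0,12,0,10]]}}

```text
t: 15.6
tcp_pos: [0.6297, -0.0178, 0.1218]
eef_rot: [0.323, -0.021, 0.946, 0.002]
force: [0.0, 0.1, -2.3]
gripper_width: 0.0254
```

Run:
```python
from h import *
p,R,s=info();plan3([(*toW(-26,26),.106)],10,step=15)
```

```text
t 15.6 tcp [ 0.6297 -0.0178  0.1218] S [-30.5  28.7] z [ 0.612  0.017 -0.791] tilt 37.7 yang 92.3 ydip -0.009 F [ 0.   0.1 -2.3] w 0.0254
2 [[3,-1,8,0.0,10],[3,-1,8,0.0,10]]
```

>>> {"fn": "carry_out", "kwargs": {"commands": [[-1,0,9,0,10],[1,0,11,0,10]]}}

```text
t: 15.77
tcp_pos: [0.6447, -0.0157, 0.1048]
eef_rot: [0.323, -0.022, 0.946, 0.003]
force: [-39.6, 6.5, 61.8]
gripper_width: 0.0258
```

Run:
```python
from h import *
p,R,s=info()
im=manip.get_image("wrist");im2=manip.get_image("side")[215:315,290:425]
cv2.imwrite("pics/w6.png",np.hstack([cv2.resize(im[150:400,120:520],(400,250)),cv2.resize(im2,(338,250))])[...,::-1])
```

```text
t 15.77 tcp [ 0.6447 -0.0157  0.1048] S [-15.4  28.9] z [ 0.612  0.019 -0.791] tilt 37.7 yang 92.5 ydip -0.009 F [-39.6   6.5  61.8] w 0.0258
```

View pics/w6.png

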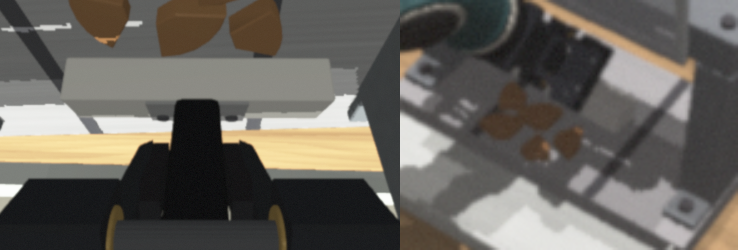

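>>> {"fn": "carry_out", "kwargs": {"commands": [[10,-1,-9,0,10],[16,-2,-12,0,10]]}}

```text
t: 16.03
tcp_pos: [0.6133, -0.0194, 0.1043]
eef_rot: [0.324, -0.022, 0.946, 0.003]
force: [2.8, 0.8, 3.4]
gripper_width: 0.0255
```

>>> {"fn": "carry_out", "kwargs": {"commands": [[16,-3,-12,0,10],[16,-3,-12,0,10]]}}

```text
t: 16.2
tcp_pos: [0.5729, -0.0268, 0.1042]
eef_rot: [0.326, -0.021, 0.945, 0.002]
force: [2.4, 0.8, 3.1]
gripper_width: 0.0255
```

Run:
```python
from h import *
p,R,s=info()
```

```text
t 16.2 tcp [ 0.5729 -0.0268  0.1042] S [-88.1  26.3] z [ 0.616  0.018 -0.788] tilt 38.0 yang 92.4 ydip -0.01 F [2.4 0.8 3.1] w 0.0255
```

Sliding lightly on the plate. Continue the pull past the edge.

>>> {"fn": "carry_out", "kwargs": {"commands": [[16,-3,-12,0,10],[14,-2,-11,0,10]]}}

```text
t: 16.37
tcp_pos: [0.5334, -0.0334, 0.1045]
eef_rot: [0.328, -0.021, 0.945, 0.002]
force: [3.5, 1.8, 3.6]
gripper_width: 0.0258
```

>>> {"fn": "carry_out", "kwargs": {"commands": [[6,-1,-5,0,10],[4,0,-4,0,10]]}}

```text
t: 16.53
tcp_pos: [0.5185, -0.0357, 0.1074]
eef_rot: [0.331, -0.021, 0.943, 0.0]
force: [1.7, 1.2, 1.7]
gripper_width: 0.0255
```

Run:
```python
from h import *
p,R,s=info();P=manip.camera_params("side")
im=manip.get_image("wrist");im2=manip.get_image("side")
cv2.imwrite("pics/side7.png",im2[...,::-1])
cv2.imwrite("pics/w7.png",np.hstack([cv2.resize(im[30:400,80:560],(480,370)),cv2.resize(im2[215:345,250:420],(320,245+125))])[...,::-1])
```

```text
t 16.53 tcp [ 0.5185 -0.0357  0.1074] S [-143.1   23.9] z [ 0.624  0.014 -0.781] tilt 38.7 yang 92.3 ydip -0.014 F [1.7 1.2 1.7] w 0.0255
```

View pics/w7.png

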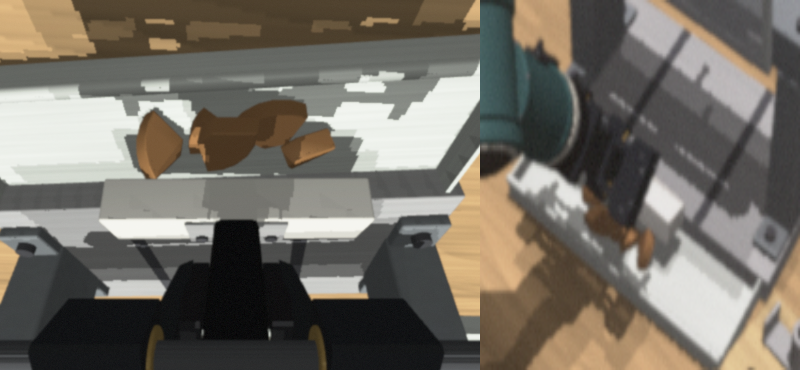

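>>> {"fn": "carry_out", "kwargs": {"commands": [[-22,0,-28,0,10],[-22,0,-28,0,10],[0,10,-10,0,10],[18,32,-14,0,10],[18,32,-14,0,10]]}}

```text
t: 17.05
tcp_pos: [0.463, 0.0269, 0.1695]
eef_rot: [0.316, -0.017, 0.949, 0.004]
force: [-0.3, 1.3, -3.5]
gripper_width: 0.0252
```

Run:
```python
from h import *
p,R,s=info();plan3([(.445,.355,.15)],10,step=40)
im=manip.get_image("wrist");cv2.imwrite("pics/w8.png",im[...,::-1])
```

```text
t 17.05 tcp [0.463  0.0269 0.1695] S [-190.9   92.6] z [ 0.599  0.019 -0.801] tilt 36.8 yang 92.1 ydip -0.003 F [-0.3  1.3 -3.5] w 0.0252
9 [[2,37,1,0.0,10],[2,37,1,0.0,10],[2,37,1,0.0,10],[2,37,1,0.0,10],[2,37,1,0.0,10],[2,37,1,0.0,10],[2,37,1,0.0,10],[2,37,1,0.0,10],[2,37,1,0.0,10]]
```

>>> {"fn": "carry_out", "kwargs": {"commands": [[2,38,0,0,10],[2,38,0,0,10],[2,38,0,0,10],[2,38,0,0,10],[2,38,0,0,10]]}}

```text
t: 17.52
tcp_pos: [0.4406, 0.1553, 0.1502]
eef_rot: [0.3, -0.017, 0.954, 0.002]
force: [1.4, -1.0, -2.9]
gripper_width: 0.0258
```

>>> {"fn": "carry_out", "kwargs": {"commands": [[2,38,0,0,10],[2,38,0,0,10],[2,38,0,0,10],[2,30,0,0,10]]}}

```text
t: 17.85
tcp_pos: [0.4196, 0.2973, 0.1326]
eef_rot: [0.292, -0.018, 0.956, -0.004]
force: [-0.3, -0.2, -2.8]
gripper_width: 0.0257
```

Run:
```python
from h import *
p,R,s=info();plan3([(.435,.352,.095)],10,step=30)
```

```text
t 17.85 tcp [0.4196 0.2973 0.1326] S [-202.5  366.1] z [ 0.559  0.003 -0.829] tilt 34.0 yang 91.9 ydip -0.018 F [-0.3 -0.2 -2.8] w 0.0257
3 [[2,18,13,0.0,10],[2,18,13,0.0,10],[2,18,13,0.0,10]]
```

>>> {"fn": "carry_out", "kwargs": {"commands": [[-4,20,8,0,10],[-2,20,12,0,10],[-2,16,12,0,10]]}}

```text
t: 18.1
tcp_pos: [0.4349, 0.3579, 0.1009]
eef_rot: [0.287, -0.024, 0.958, -0.007]
force: [-0.5, 0.0, -1.4]
gripper_width: 0.0258
```

Run:
```python
from h import *
p,R,s=info();plan3([(.435,.352,.086)],10,step=15)
```

```text
t 18.1 tcp [0.4349 0.3579 0.1009] S [-180.2  424.6] z [ 0.55   0.001 -0.835] tilt 33.4 yang 92.4 ydip -0.026 F [-0.5  0.  -1.4] w 0.0258
2 [[4,-3,6,0.0,10],[4,-3,6,0.0,10]]
```

>>> {"fn": "carry_out", "kwargs": {"commands": [[3,-1,5,0,10],[2,0,3,0,10]]}}

```text
t: 18.27
tcp_pos: [0.4323, 0.3576, 0.0848]
eef_rot: [0.283, -0.026, 0.959, -0.009]
force: [-0.8, 0.0, -2.7]
gripper_width: 0.0255
```

>>> {"fn": "carry_out", "kwargs": {"commands": [[2,0,3,0,10]]}}

```text
t: 18.35
tcp_pos: [0.4322, 0.3561, 0.0813]
eef_rot: [0.284, -0.026, 0.959, -0.011]
force: [-21.3, -16.8, 48.8]
gripper_width: 0.026
```

>>> {"fn": "carry_out", "kwargs": {"commands": [[2,0,3,0,10]]}}

```text
t: 18.43
tcp_pos: [0.4335, 0.356, 0.0814]
eef_rot: [0.286, -0.025, 0.958, -0.012]
force: [-26.6, -12.3, 48.9]
gripper_width: 0.0252
```

>>> {"fn": "carry_out", "kwargs": {"commands": [[-2,0,-3,0,24],[0,0,0,0,26],[0,0,0,0,28],[0,0,0,0,36],[0,0,0,0,60]], "newtons": 4}}

```text
t: 18.85
tcp_pos: [0.4322, 0.3514, 0.0851]
eef_rot: [0.286, -0.024, 0.958, -0.013]
force: [1.1, -0.6, 0.1]
gripper_width: 0.0394
```

>>> {"fn": "carry_out", "kwargs": {"commands": [[0,0,0,0,70],[0,0,0,0,70],[0,0,0,0,70],[0,0,-15,0,70],[0,0,-30,0,70]]}}

```text
t: 19.27
tcp_pos: [0.4062, 0.3474, 0.1172]
eef_rot: [0.282, -0.024, 0.959, -0.018]
force: [1.0, 0.2, 0.8]
gripper_width: 0.0697
```

Run:
```python
from h import *
p,R,s=info()
im=manip.get_image("wrist");cv2.imwrite("pics/w9.png",im[...,::-1])
```

```text
t 19.27 tcp [0.4062 0.3474 0.1172] S [-209.9  417.5] z [ 0.542 -0.021 -0.84 ] tilt 32.8 yang 92.0 ydip -0.048 F [1.  0.2 0.8] w 0.0697
```

View pics/w9.png

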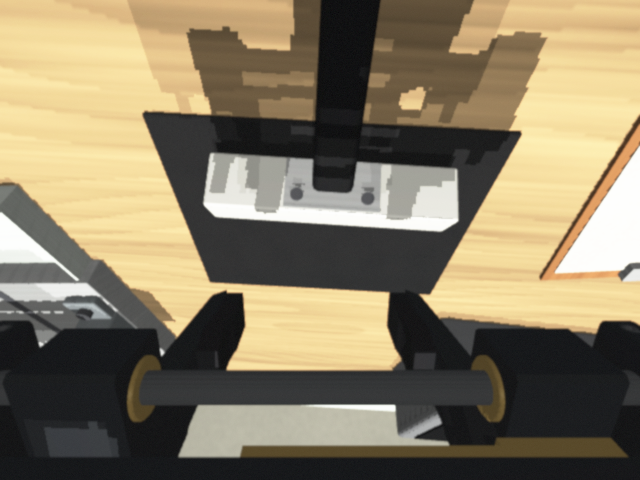

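Run:
```python
from h import *
np.set_printoptions(precision=3,suppress=True)
p,R,s=info();P=manip.camera_params("wrist");print(np.array(P["pose"])[:3,3])
for z in (.032,.05):
    w=cast("",[(210,153),(457,170),(458,220),(206,205)],z,P);print(z,w[:,:2],w.mean(0)[:2],np.linalg.norm(w[0]-w[1]),np.linalg.norm(w[0]-w[3]))
c=cast("",[(210,153),(457,170),(458,220),(206,205)],.032,P).mean(0)[:2]
for h in ((0,20),(-53,93),(-73,121)): print(proj("",[*(c+R2(.02)@[h[0]/1000,0]),.004+h[1]/1000],P))
t=manip.get_image("side");cv2.imwrite("pics/s9.png",cv2.resize(t[170:300,120:300],None,fx=3,fy=3,interpolation=cv2.INTER_CUBIC)[...,::-1])
```

```text
t 19.32 tcp [0.406 0.35  0.123] S [-209.7  420. ] z [ 0.546 -0.015 -0.838] tilt 33.1 yang 92.1 ydip -0.042 F [ 0.2 -0.   1.3] w 0.0698
[0.256 0.348 0.201]
0.032 [[0.387 0.281]
 [0.389 0.433]
 [0.434 0.45 ]
 [0.433 0.269]] [0.411 0.358] 0.15223196778077705 0.047600321434146387
0.05 [[0.373 0.288]
 [0.375 0.424]
 [0.415 0.439]
 [0.414 0.277]] [0.394 0.357] 0.13602380965152652 0.04253230879491654
[[333.278 180.989]]
[[338.789 200.894]]
[[343.107 217.46 ]]
```

Run:
```python
from h import *
np.set_printoptions(precision=3,suppress=True)
p,R,s=info();P=manip.camera_params("wrist");T=np.array(P["pose"])
im=cv2.imread("pics/w9.png")
for a,z in (([(210,153),(457,170)],.0176),([(206,205),(458,220)],.049),([(210,216),(448,232)],.0355)):
    w=cast("",a,z,P);print(w,w.mean(0),np.linalg.norm(w[0]-w[1]))
# silhouettes of the scraper from the static cameras
for n in ("side","top"):
    im=manip.get_image(n);cv2.imwrite(f"pics/{n}10.png",im[...,::-1])
    m=((im.min(2)>140)&(im.max(2).astype(int)-im.min(2)<25)).astype(np.uint8)
    k,l,stt,ce=cv2.connectedComponentsWithStats(m)
    box=(150,265,180,280) if n=="side" else (145,240,235,315)
    for i in range(1,k):
        if stt[i,4]>25 and box[0]<ce[i][0]<box[1] and box[2]<ce[i][1]<box[3]:
            ys,xs=np.nonzero(l==i);r=cv2.minAreaRect(np.c_[xs,ys].astype(np.float32));print(n,stt[i],r,cast(n,cv2.boxPoints(r),.03)[:,:2].tolist())
```

```text
t 19.37 tcp [0.407 0.351 0.122] S [-208.5  421. ] z [ 0.547 -0.012 -0.837] tilt 33.2 yang 92.2 ydip -0.039 F [ 0.6 -0.4 -0.1] w 0.0699
[[0.399 0.277 0.018]
 [0.402 0.442 0.018]] [0.401 0.359 0.018] 0.1650167719826024
[[0.416 0.278 0.049]
 [0.417 0.441 0.049]] [0.417 0.36  0.049] 0.16312062567505323
[[0.442 0.272 0.036]
 [0.445 0.447 0.036]] [0.443 0.36  0.036] 0.17474801554994715
side [163 185   9   8  30] ((166.75, 187.75), (9.192388534545898, 4.242640495300293), 45.0) [[0.48447869706594426, 0.5803656072041841], [0.4987759098196526, 0.584598440704277], [0.49371058385136024, 0.54672556496647], [0.47960032215812987, 0.5427290892133938]]
side [186 226  29  29 236] ((198.25, 238.25001525878906), (31.819805145263672, 12.727920532226562), 45.0) [[0.40633468178099563, 0.3849999409513005], [0.44533576016635423, 0.3941022532111409], [0.43126372130196644, 0.2813834668530276], [0.3938334838948694, 0.2741249424711446]]
top [158 288  56  11 421] ((185.50216674804688, 293.1040954589844), (9.310479164123535, 55.15469741821289), 88.80650329589844) [[0.4343943574250366, 0.43716436465867875], [0.43422601893261403, 0.27819092230893105], [0.4073753093787025, 0.27746588530029914], [0.40757576713420224, 0.43602259857316134]]
```

Run:
```python
from h import *
p,R,s=info();plan3([(.325,.36,.10),(.318,.36,.055),(.345,.36,.008)],70,step=30)
```

```text
t 19.47 tcp [0.4072 0.3501 0.1204] S [-208.6  420. ] z [ 0.546 -0.014 -0.838] tilt 33.1 yang 92.2 ydip -0.042 F [-0.  -0.  -0.4] w 0.0699
3 [[26,5,-9,0.0,70],[26,5,-9,0.0,70],[26,5,-9,0.0,70]]
2 [[15,1,17,0.0,70],[15,1,17,0.0,70]]
2 [[2,0,27,0.0,70],[2,0,27,0.0,70]]
```

>>> {"fn": "carry_out", "kwargs": {"commands": [[26,5,-10,0,70],[26,5,-10,0,70],[26,3,-10,0,70]]}}

```text
t: 19.72
tcp_pos: [0.3283, 0.3597, 0.1027]
eef_rot: [0.286, -0.02, 0.958, -0.014]
force: [0.3, 0.4, -0.7]
gripper_width: 0.0701
```

Run:
```python
from h import *
p,R,s=info();print(s["q"].round(3));plan3([(.318,.36,.055),(.345,.36,.008)],70,step=30)
P=manip.camera_params("wrist");im=manip.get_image("wrist");cv2.imwrite("pics/w11.png",im[...,::-1])
# handle: dark columns around expected place
X=[(.4255-.0884,.36,.02),(.4255-.06,.36,.022),(.4255-.1326,.36,.0146)]
for x in X: print(proj("",x,P))
```

```text
t 19.72 tcp [0.3283 0.3597 0.1027] S [-285.8  438.8] z [ 0.549 -0.016 -0.836] tilt 33.3 yang 91.7 ydip -0.039 F [ 0.3  0.4 -0.7] w 0.0701
[ 1.137 -0.064  2.358 -0.807  0.774  0.097]
2 [[17,1,17,0.0,70],[17,1,17,0.0,70]]
2 [[2,0,27,0.0,70],[2,0,27,0.0,70]]
[[319.94448675 200.687815  ]]
[[318.25365912 230.73153018]]
[[323.41768835 138.32622999]]
```

Run:
```python
from h import *
g=cv2.cvtColor(cv2.imread("pics/w11.png"),cv2.COLOR_BGR2GRAY)
for r in (60,90,110,125,140,160,180,200,220,240,255,270,285): print(r,[int(g[r,c]) for c in range(230,420,6)])
```

```text
60 [68, 69, 78, 79, 79, 106, 68, 69, 70, 70, 71, 71, 72, 69, 69, 70, 71, 72, 70, 66, 66, 86, 95, 95, 96, 96, 98, 97, 69, 70, 69, 70]
90 [68, 95, 97, 98, 97, 96, 90, 90, 89, 90, 91, 92, 94, 94, 95, 97, 96, 97, 96, 98, 96, 95, 94, 91, 92, 92, 95, 66, 67, 65, 68, 66]
110 [65, 64, 63, 62, 62, 63, 63, 63, 71, 65, 66, 66, 68, 67, 67, 67, 63, 63, 62, 63, 65, 65, 64, 66, 65, 66, 67, 68, 68, 153, 154, 154]
125 [66, 67, 68, 66, 94, 96, 96, 96, 93, 89, 87, 13, 10, 14, 13, 9, 9, 14, 84, 100, 99, 99, 100, 98, 65, 66, 66, 67, 66, 69, 66, 66]
140 [84, 66, 69, 67, 70, 97, 98, 99, 100, 100, 151, 19, 20, 19, 21, 22, 22, 19, 150, 175, 177, 177, 180, 176, 154, 155, 155, 155, 174, 99, 100, 97]
160 [89, 161, 141, 129, 63, 80, 87, 87, 88, 101, 153, 35, 40, 38, 38, 37, 40, 26, 155, 156, 156, 158, 159, 145, 136, 136, 137, 88, 87, 87, 89, 88]
180 [196, 195, 194, 193, 192, 190, 144, 101, 100, 102, 174, 34, 39, 36, 38, 37, 36, 29, 193, 194, 194, 196, 196, 196, 194, 194, 140, 103, 101, 103, 187, 187]
200 [193, 192, 193, 195, 194, 195, 196, 195, 195, 195, 182, 31, 37, 36, 37, 36, 33, 166, 196, 196, 194, 195, 193, 193, 192, 192, 192, 192, 191, 189, 190, 189]
220 [40, 38, 35, 37, 36, 35, 32, 32, 32, 32, 30, 32, 35, 35, 36, 33, 28, 128, 136, 150, 150, 142, 142, 183, 185, 184, 189, 193, 192, 192, 191, 192]
240 [13, 12, 12, 11, 16, 14, 15, 14, 18, 13, 14, 31, 29, 32, 32, 32, 22, 12, 13, 13, 20, 24, 26, 25, 34, 36, 36, 36, 39, 40, 41, 40]
255 [192, 192, 191, 193, 192, 193, 193, 146, 142, 141, 135, 31, 30, 31, 32, 32, 66, 143, 143, 144, 191, 191, 189, 189, 186, 181, 175, 166, 155, 139, 61, 40]
270 [194, 195, 195, 195, 195, 195, 195, 145, 110, 138, 143, 28, 31, 29, 33, 30, 127, 138, 137, 146, 193, 194, 195, 194, 194, 194, 194, 194, 192, 193, 107, 40]
285 [199, 199, 200, 199, 199, 198, 198, 147, 126, 148, 150, 150, 149, 151, 150, 150, 148, 105, 70, 148, 197, 197, 198, 197, 198, 196, 198, 197, 198, 198, 110, 37]
```

>>> {"fn": "carry_out", "kwargs": {"commands": [[17,-2,17,0,70],[17,-1,17,0,70],[3,0,24,0,70]]}}

```text
t: 20.02
tcp_pos: [0.3237, 0.3565, 0.031]
eef_rot: [0.285, -0.023, 0.958, -0.011]
force: [0.2, -0.1, 0.4]
gripper_width: 0.0699
```

Run:
```python
from h import *
p,R,s=info();print(s["q"].round(3));plan3([(.343,.356,.008)],70,step=20)
```

```text
t 20.02 tcp [0.3237 0.3565 0.031 ] S [-290.7  436.1] z [ 0.547 -0.008 -0.837] tilt 33.2 yang 92.2 ydip -0.034 F [ 0.2 -0.1  0.4] w 0.0699
[ 1.14   0.07   2.407 -0.972  0.651  0.313]
2 [[-2,0,15,0.0,70],[-2,0,15,0.0,70]]
```

>>> {"fn": "carry_out", "kwargs": {"commands": [[-3,0,12,0,70],[-3,0,12,0,50],[0,0,1,0,24],[0,0,1,0,20],[1,0,0,0,15]], "newtons": 8}}

```text
t: 20.43
tcp_pos: [0.3423, 0.3619, 0.0054]
eef_rot: [0.282, -0.028, 0.959, -0.007]
force: [-4.8, 2.9, 8.7]
gripper_width: 0.0454
```

>>> {"fn": "carry_out", "kwargs": {"commands": [[1,0,0,0,15],[0,0,0,0,15],[1,0,0,0,15]]}}

```text
t: 20.68
tcp_pos: [0.3423, 0.3659, 0.0056]
eef_rot: [0.283, -0.029, 0.959, -0.004]
force: [2.2, -0.6, 6.0]
gripper_width: 0.0291
```

Run:
```python
from h import *
p,R,s=info()
```

```text
t 20.68 tcp [0.3423 0.3659 0.0056] S [-271.2  443.3] z [ 0.542  0.008 -0.84 ] tilt 32.8 yang 93.0 ydip -0.024 F [ 2.2 -0.6  6. ] w 0.0291
```

>>> {"fn": "carry_out", "kwargs": {"commands": [[0,0,0,0,15],[-9,-2,-8,0,15],[-9,-2,-8,0,15]], "newtons": 10}}

```text
t: 20.93
tcp_pos: [0.347, 0.359, 0.025]
eef_rot: [0.28, -0.029, 0.96, -0.008]
force: [-0.7, 1.1, -0.2]
gripper_width: 0.0259
```

Run:
```python
from h import *
p,R,s=info()
```

```text
t 20.93 tcp [0.347 0.359 0.025] S [-267.3  435.8] z [ 0.538  0.001 -0.843] tilt 32.5 yang 92.9 ydip -0.031 F [-0.7  1.1 -0.2] w 0.0259
```

>>> {"fn": "carry_out", "kwargs": {"commands": [[-13,0,-7,0,15],[-13,0,-7,0,15]]}}

```text
t: 21.1
tcp_pos: [0.3591, 0.3566, 0.0475]
eef_rot: [0.277, -0.03, 0.96, -0.011]
force: [1.2, -0.2, -2.1]
gripper_width: 0.0258
```

>>> {"fn": "carry_out", "kwargs": {"commands": [[-12,0,-3,0,15],[-12,0,-3,0,15]]}}

```text
t: 21.27
tcp_pos: [0.3746, 0.3551, 0.0633]
eef_rot: [0.275, -0.03, 0.961, -0.013]
force: [0.2, 0.1, -3.5]
gripper_width: 0.0262
```

```bash
cat > blk.py <<'E'
from h import *
# white/grey block silhouette in the two fixed views
def blk(tag):
    for n,b in (("side",(150,180,265,280)),("top",(145,235,240,315))):
        im=manip.get_image(n);cv2.imwrite(f"pics/{n}{tag}.png",im[...,::-1])
        m=((im.min(2)>100)&(im.max(2).astype(int)-im.min(2)<25)).astype(np.uint8);k,l,stt,ce=cv2.connectedComponentsWithStats(m)
        for i in range(1,k):
            if stt[i,4]>60 and b[0]<ce[i][0]<b[2] and b[1]<ce[i][1]<b[3]:
                ys,xs=np.nonzero(l==i);r=cv2.minAreaRect(np.c_[xs,ys].astype(np.float32));print(n,stt[i],np.round(r[0],1),np.round(r[1],1),round(r[2]),"z.032:",cast(n,r[0],.032)[0,:2].round(3))
E
python3 - <<'E'
from blk import *
p,R,s=info();blk("12")
E
```

```text
t 21.27 tcp [0.3746 0.3551 0.0633] S [-240.4  428.8] z [ 0.529 -0.008 -0.849] tilt 31.9 yang 92.9 ydip -0.041 F [ 0.2  0.1 -3.5] w 0.0262
side [175 214  44  35 500] [195.3 230.9] [48.1 14.3] 32 z.032: [0.43  0.359]
top [156 280  58  18 720] [184.3 288.9] [14. 57.] 86 z.032: [0.433 0.36 ]
```

Run:
```python
from h import *
np.set_printoptions(precision=3,suppress=True)
p,R,s=info();P=manip.camera_params("wrist");im=manip.get_image("wrist");cv2.imwrite("pics/w13.png",im[...,::-1])
g=im.min(2).astype(int)
for c in (225,245,385,405): print(c,[(r,int(g[r,c-2:c+3].mean())) for r in range(150,320,5)])
E=np.array([.4255,.357,.004]);G=p-.015*R.as_matrix()[:,2];print("grip",G)
for d in range(0,65,10):
    a=np.radians(d);u=np.array([-np.sin(a),0,np.cos(a)]);f=np.array([-np.cos(a),0,-np.sin(a)])
    # held scraper: grip point (-51,90) => front edge
    e=G-u*.090-f*(.051-.018); pts=[e,e+u*.028,e+u*.028-f*.036,e-f*.036]
    print(d,"edge",e,"rows",proj("",np.array(pts),P)[:,1].round(0))
```

```text
t 21.37 tcp [0.376 0.356 0.065] S [-239.   429.7] z [ 0.531 -0.007 -0.848] tilt 32.0 yang 92.8 ydip -0.039 F [-1.3 -0.7 -2.8] w 0.0261
225 [(150, 74), (155, 64), (160, 66), (165, 85), (170, 91), (175, 88), (180, 92), (185, 86), (190, 93), (195, 124), (200, 164), (205, 162), (210, 94), (215, 50), (220, 51), (225, 52), (230, 52), (235, 51), (240, 52), (245, 51), (250, 48), (255, 32), (260, 22), (265, 23), (270, 116), (275, 120), (280, 121), (285, 121), (290, 122), (295, 250), (300, 254), (305, 254), (310, 254), (315, 254)]
245 [(150, 134), (155, 141), (160, 134), (165, 65), (170, 66), (175, 63), (180, 159), (185, 101), (190, 94), (195, 169), (200, 165), (205, 163), (210, 140), (215, 47), (220, 51), (225, 51), (230, 52), (235, 53), (240, 52), (245, 51), (250, 51), (255, 31), (260, 21), (265, 21), (270, 116), (275, 120), (280, 122), (285, 121), (290, 121), (295, 250), (300, 254), (305, 254), (310, 254), (315, 252)]
385 [(150, 54), (155, 56), (160, 67), (165, 62), (170, 63), (175, 63), (180, 68), (185, 90), (190, 92), (195, 89), (200, 94), (205, 99), (210, 108), (215, 172), (220, 32), (22
[... 320 characters left out ...]
(195, 88), (200, 94), (205, 98), (210, 95), (215, 173), (220, 67), (225, 50), (230, 51), (235, 52), (240, 52), (245, 52), (250, 52), (255, 51), (260, 24), (265, 21), (270, 117), (275, 121), (280, 121), (285, 122), (290, 121), (295, 250), (300, 254), (305, 254), (310, 254), (315, 254)]
grip [0.368 0.356 0.077]
0 edge [ 0.401  0.356 -0.013] rows [225. 258. 288. 257.]
10 edge [ 0.416  0.356 -0.006] rows [247. 275. 310. 282.]
20 edge [0.43  0.356 0.004] rows [269. 294. 334. 307.]
30 edge [0.442 0.356 0.016] rows [292. 313. 358. 333.]
40 edge [0.451 0.356 0.03 ] rows [315. 332. 382. 360.]
50 edge [0.458 0.356 0.045] rows [339. 352. 408. 389.]
60 edge [0.462 0.356 0.061] rows [363. 372. 435. 419.]
```

>>> {"fn": "carry_out", "kwargs": {"commands": [[-11,0,-1,0,15],[-12,0,1,0,15]]}}

```text
t: 21.58
tcp_pos: [0.3912, 0.3539, 0.0712]
eef_rot: [0.272, -0.03, 0.962, -0.015]
force: [-0.2, 0.1, -2.0]
gripper_width: 0.026
```

>>> {"fn": "carry_out", "kwargs": {"commands": [[-10,0,3,0,15]]}}

```text
t: 21.67
tcp_pos: [0.4003, 0.3533, 0.0723]
eef_rot: [0.271, -0.03, 0.962, -0.016]
force: [-0.1, 0.6, -2.4]
gripper_width: 0.026
```

```bash
cat > pitch.py <<'E'
from h import *
np.set_printoptions(precision=3,suppress=True)
p,R,s=info();P=manip.camera_params("wrist");im=manip.get_image("wrist");g=im.min(2).astype(int)
for c in (235,400): print(c,[(r,int(g[r,c-2:c+3].mean())) for r in range(200,320,4)])
G=p-.015*R.as_matrix()[:,2];print("grip",G)
for d in (-10,-5,0,5,10,15,20):
    a=np.radians(d);u=np.array([-np.sin(a),0,np.cos(a)]);f=np.array([-np.cos(a),0,-np.sin(a)])
    e=G-u*.090-f*(.051-.018); pts=[e,e+u*.028,e+u*.028-f*.036]
    print(d,"edge",e,"rows",proj("",np.array(pts),P)[:,1].round(0))
E
python3 pitch.py
```

```text
t 21.67 tcp [0.4   0.353 0.072] S [-215.  424.] z [ 0.523 -0.014 -0.852] tilt 31.6 yang 92.8 ydip -0.047 F [-0.1  0.6 -2.4] w 0.026
235 [(200, 51), (204, 52), (208, 52), (212, 53), (216, 53), (220, 53), (224, 53), (228, 53), (232, 52), (236, 52), (240, 47), (244, 41), (248, 22), (252, 21), (256, 20), (260, 21), (264, 108), (268, 122), (272, 123), (276, 123), (280, 123), (284, 124), (288, 197), (292, 254), (296, 254), (300, 254), (304, 254), (308, 254), (312, 254), (316, 254)]
400 [(200, 29), (204, 30), (208, 33), (212, 51), (216, 52), (220, 51), (224, 53), (228, 51), (232, 52), (236, 51), (240, 52), (244, 51), (248, 43), (252, 23), (256, 21), (260, 21), (264, 109), (268, 123), (272, 123), (276, 123), (280, 123), (284, 124), (288, 198), (292, 254), (296, 254), (300, 254), (304, 254), (308, 254), (312, 254), (316, 254)]
grip [0.393 0.354 0.085]
-10 edge [ 0.409  0.354 -0.009] rows [205. 242. 267.]
-5 edge [ 0.418  0.354 -0.007] rows [216. 250. 278.]
0 edge [ 0.426  0.354 -0.005] rows [227. 259. 289.]
5 edge [ 0.433  0.354 -0.002] rows [237. 268. 300.]
10 edge [0.441 0.354 0.002] rows [248. 276. 311.]
15 edge [0.448 0.354 0.007] rows [259. 286. 323.]
20 edge [0.454 0.354 0.012] rows [270. 295. 335.]
```

>>> {"fn": "carry_out", "kwargs": {"commands": [[-3,0,-4,0,15],[-3,0,-4,0,15],[-1,0,-1,0,15],[0,0,0,0,15]], "newtons": 3}}

```text
t: 22.05
tcp_pos: [0.4018, 0.3522, 0.0821]
eef_rot: [0.27, -0.03, 0.962, -0.018]
force: [0.6, 0.7, -2.1]
gripper_width: 0.0273
```

```bash
python3 pitch.py
```

```text
t 22.05 tcp [0.402 0.352 0.082] S [-213.7  422.7] z [ 0.521 -0.018 -0.853] tilt 31.4 yang 92.7 ydip -0.05 F [ 0.6  0.7 -2.1] w 0.0273
235 [(200, 51), (204, 51), (208, 47), (212, 32), (216, 104), (220, 138), (224, 140), (228, 141), (232, 143), (236, 145), (240, 146), (244, 147), (248, 227), (252, 254), (256, 254), (260, 254), (264, 254), (268, 254), (272, 254), (276, 254), (280, 56), (284, 52), (288, 52), (292, 52), (296, 52), (300, 51), (304, 51), (308, 50), (312, 50), (316, 51)]
400 [(200, 49), (204, 52), (208, 52), (212, 51), (216, 51), (220, 50), (224, 25), (228, 124), (232, 142), (236, 143), (240, 145), (244, 145), (248, 146), (252, 147), (256, 132), (260, 246), (264, 254), (268, 254), (272, 254), (276, 254), (280, 254), (284, 254), (288, 237), (292, 52), (296, 51), (300, 51), (304, 52), (308, 51), (312, 51), (316, 51)]
grip [0.394 0.352 0.095]
-10 edge [0.411 0.352 0.001] rows [206. 242. 267.]
-5 edge [0.419 0.352 0.002] rows [216. 250. 278.]
0 edge [0.427 0.352 0.005] rows [227. 259. 289.]
5 edge [0.435 0.352 0.008] rows [238. 268. 300.]
10 edge [0.442 0.352 0.012] rows [248. 277. 312.]
15 edge [0.449 0.352 0.017] rows [259. 286. 323.]
20 edge [0.456 0.352 0.022] rows [271. 295. 335.]
```

>>> {"fn": "carry_out", "kwargs": {"commands": [[0,0,0,0,45],[0,0,0,0,70]]}}

```text
t: 22.27
tcp_pos: [0.4016, 0.3526, 0.0826]
eef_rot: [0.271, -0.03, 0.962, -0.018]
force: [-0.7, -1.4, 0.2]
gripper_width: 0.0381
```

```bash
python3 pitch.py
```

```text
t 22.27 tcp [0.402 0.353 0.083] S [-213.8  423.2] z [ 0.522 -0.017 -0.853] tilt 31.5 yang 92.8 ydip -0.05 F [-0.7 -1.4  0.2] w 0.0381
235 [(200, 51), (204, 42), (208, 24), (212, 121), (216, 123), (220, 125), (224, 124), (228, 124), (232, 125), (236, 174), (240, 253), (244, 254), (248, 254), (252, 254), (256, 254), (260, 254), (264, 254), (268, 254), (272, 254), (276, 127), (280, 51), (284, 51), (288, 51), (292, 51), (296, 50), (300, 50), (304, 50), (308, 46), (312, 34), (316, 24)]
400 [(200, 48), (204, 49), (208, 50), (212, 50), (216, 44), (220, 40), (224, 80), (228, 123), (232, 124), (236, 124), (240, 124), (244, 124), (248, 126), (252, 246), (256, 254), (260, 254), (264, 254), (268, 254), (272, 254), (276, 254), (280, 254), (284, 254), (288, 242), (292, 50), (296, 49), (300, 49), (304, 50), (308, 50), (312, 49), (316, 43)]
grip [0.394 0.353 0.095]
-10 edge [0.411 0.353 0.001] rows [205. 242. 267.]
-5 edge [0.419 0.353 0.003] rows [216. 250. 278.]
0 edge [0.427 0.353 0.005] rows [227. 259. 289.]
5 edge [0.435 0.353 0.009] rows [237. 268. 300.]
10 edge [0.442 0.353 0.012] rows [248. 277. 312.]
15 edge [0.449 0.353 0.017] rows [259. 286. 323.]
20 edge [0.456 0.353 0.022] rows [270. 295. 335.]
```

>>> {"fn": "carry_out", "kwargs": {"commands": [[0,0,0,0,15],[0,0,0,0,15],[0,0,0,0,15]], "newtons": 10}}

```text
t: 22.57
tcp_pos: [0.4019, 0.3533, 0.0835]
eef_rot: [0.271, -0.03, 0.962, -0.017]
force: [0.3, -2.2, 0.7]
gripper_width: 0.0268
```

```bash
python3 pitch.py | cut -c1-620 | head -4
python3 - <<'E'
from h import *
im=cv2.cvtColor(manip.get_image("wrist"),cv2.COLOR_RGB2GRAY)
for r in (120,150,180,200,220,240,260,280): print(r,[int(im[r,c]) for c in range(260,400,6)])
E
```

```text
t 22.57 tcp [0.402 0.353 0.084] S [-213.5  423.8] z [ 0.523 -0.016 -0.852] tilt 31.6 yang 92.8 ydip -0.049 F [ 0.3 -2.2  0.7] w 0.0268
235 [(200, 52), (204, 46), (208, 97), (212, 128), (216, 129), (220, 130), (224, 130), (228, 131), (232, 132), (236, 150), (240, 252), (244, 254), (248, 254), (252, 254), (256, 254), (260, 254), (264, 254), (268, 254), (272, 156), (276, 51), (280, 52), (284, 51), (288, 51), (292, 51), (296, 51), (300, 52), (304, 50), (308, 50), (312, 50), (316, 57)]
400 [(200, 51), (204, 51), (208, 50), (212, 50), (216, 50), (220, 43), (224, 114), (228, 128), (232, 128), (236, 128), (240, 128), (244, 128), (248, 129), (252, 203), (256, 254), (260, 254), (264, 254), (268, 254), (272, 254), (276, 254), (280, 254), (284, 253), (288, 55), (292, 49), (296, 50), (300, 52), (304, 50), (308, 52), (312, 51), (316, 50)]
grip [0.394 0.354 0.096]
120 [201, 102, 95, 129, 128, 98, 95, 94, 91, 94, 96, 94, 92, 95, 122, 118, 93, 94, 94, 94, 94, 94, 95, 113]
150 [91, 89, 89, 89, 89, 88, 88, 90, 87, 87, 88, 92, 90, 92, 96, 95, 95, 97, 98, 99, 100, 100, 101, 140]
180 [44, 42, 26, 21, 24, 21, 19, 18, 22, 23, 18, 21, 23, 23, 22, 22, 20, 26, 29, 30, 29, 28, 29, 29]
200 [54, 51, 53, 53, 52, 51, 25, 24, 21, 23, 22, 21, 23, 28, 32, 28, 32, 29, 29, 30, 33, 52, 51, 52]
220 [136, 136, 136, 136, 137, 134, 133, 133, 134, 133, 134, 134, 133, 133, 133, 131, 127, 112, 98, 69, 49, 44, 39, 42]
240 [236, 218, 190, 157, 146, 137, 136, 135, 136, 135, 135, 135, 135, 136, 139, 140, 139, 140, 138, 139, 138, 136, 134, 135]
260 [254, 254, 239, 239, 239, 240, 15, 15, 14, 14, 16, 16, 14, 76, 238, 236, 237, 238, 254, 254, 254, 254, 254, 254]
280 [52, 51, 53, 51, 54, 33, 10, 15, 14, 15, 15, 17, 14, 17, 63, 144, 244, 254, 254, 254, 254, 254, 254, 254]
```

```bash
cat > flat.py <<'E'
from h import *
np.set_printoptions(precision=4,suppress=True)
p,R,s=info();P=manip.camera_params("wrist");im=manip.get_image("wrist");cv2.imwrite("pics/wf%d.png"%(s["t"]*100),im[...,::-1]);g=im.min(2).astype(int)
def rows(c):
    v=g[195:330,c-2:c+3].mean(1); top=np.nonzero(v>190)[0]; ft=top[0]; rt=top[-1]; k=ft-1
    while v[k-1]>75 and k>1: k-=1
    return [195+k,195+ft,195+rt+1]
for c in (230,250,385,405):
    r=rows(c); x=[cast("",(c,a),z,P)[0] for a,z in zip(r,(.004,.032,.032))]
    print(c,r,"xFB",x[0][0],"xFT",x[1][0],"xRT",x[2][0],"y",x[1][1])
E
python3 flat.py
```

```text
t 22.67 tcp [0.402  0.3533 0.0835] S [-213.4  423.8] z [ 0.523 -0.016 -0.852] tilt 31.6 yang 92.8 ydip -0.049 F [-0.5 -0.6  1.2] w 0.0263
230 [np.int64(208), np.int64(237), np.int64(272)] xFB 0.41747615994345966 xFT 0.41434556876147 xRT 0.45246892851549403 y 0.2990070712820222
250 [np.int64(209), np.int64(239), np.int64(273)] xFB 0.4170906621675629 xFT 0.4149254068944936 xRT 0.4519958680087023 y 0.31123972312583814
385 [np.int64(222), np.int64(251), np.int64(285)] xFB 0.4204711791907457 xFT 0.41743881956853235 xRT 0.4553535874543424 y 0.3951386097797558
405 [np.int64(224), np.int64(253), np.int64(287)] xFB 0.4210524243175077 xFT 0.418034873375258 xRT 0.4561419554055847 y 0.4077919892467189
```

>>> {"fn": "carry_out", "kwargs": {"commands": [[0,0,0,0,85],[0,0,0,0,85],[0,0,0,0,85],[0,0,0,0,85],[0,0,0,0,85]]}}

```text
t: 23.13
tcp_pos: [0.402, 0.3536, 0.0834]
eef_rot: [0.271, -0.03, 0.962, -0.017]
force: [-0.7, -0.2, 0.1]
gripper_width: 0.0572
```

>>> {"fn": "carry_out", "kwargs": {"commands": [[0,0,0,0,85],[0,0,0,0,85]]}}

```text
t: 23.3
tcp_pos: [0.4019, 0.3536, 0.0833]
eef_rot: [0.271, -0.03, 0.962, -0.017]
force: [0.2, -0.6, -0.5]
gripper_width: 0.0706
```

```bash
python3 flat.py
```

```text
t 23.3 tcp [0.4019 0.3536 0.0833] S [-213.4  424.1] z [ 0.523 -0.015 -0.852] tilt 31.5 yang 92.8 ydip -0.048 F [ 0.2 -0.6 -0.5] w 0.0706
230 [np.int64(208), np.int64(238), np.int64(272)] xFB 0.4171004259282628 xFT 0.41488552855491123 xRT 0.4519444515287965 y 0.2993420366960901
250 [np.int64(210), np.int64(240), np.int64(274)] xFB 0.4176703009207561 xFT 0.41547393455030307 xRT 0.4527221043231834 y 0.31158851328775805
385 [np.int64(222), np.int64(252), np.int64(285)] xFB 0.42012286221861045 xFT 0.4180411629715406 xRT 0.45489556810765397 y 0.3956313242997753
405 [np.int64(224), np.int64(253), np.int64(287)] xFB 0.4207076123073605 xFT 0.4176603727824504 xRT 0.455692061459598 y 0.4080647298357893
```

>>> {"fn": "carry_out", "kwargs": {"commands": [[0,0,-12,0,85]]}}

```text
t: 23.43
tcp_pos: [0.3951, 0.3525, 0.092]
eef_rot: [0.27, -0.03, 0.962, -0.018]
force: [-0.5, 0.3, -0.3]
gripper_width: 0.0817
```

```bash
python3 flat.py
```

```text
t 23.43 tcp [0.3951 0.3525 0.092 ] S [-220.3  423.8] z [ 0.521 -0.018 -0.853] tilt 31.4 yang 92.8 ydip -0.051 F [-0.5  0.3 -0.3] w 0.0817
230 [np.int64(206), np.int64(234), np.int64(267)] xFB 0.41699707825163146 xFT 0.4145077901049955 xRT 0.45149142095943684 y 0.29521933985597326
250 [np.int64(208), np.int64(236), np.int64(269)] xFB 0.41755912793439487 xFT 0.4150809032139391 xRT 0.4522336696418884 y 0.308106295707638
385 [np.int64(220), np.int64(248), np.int64(281)] xFB 0.4198962338793101 xFT 0.4174872387594198 xRT 0.45538577110174266 y 0.39633527888748793
405 [np.int64(222), np.int64(250), np.int64(283)] xFB 0.4204708067867561 xFT 0.41807443120188215 xRT 0.45614873809215056 y 0.40961743994552674
```

>>> {"fn": "carry_out", "kwargs": {"commands": [[0,0,-30,0,85],[0,0,-40,0,85],[0,0,-40,0,60]]}}

```text
t: 23.73
tcp_pos: [0.3345, 0.3509, 0.1845]
eef_rot: [0.266, -0.03, 0.963, -0.023]
force: [1.1, 1.2, 0.7]
gripper_width: 0.0802
```

```bash
python3 flat.py
python3 - <<'E'
from h import *
info();plan3([(.42,.30,.43),(*toW(-33,10),.43)],0,step=40)
E
```

```text
t 23.73 tcp [0.3345 0.3509 0.1845] S [-280.7  429.3] z [ 0.515 -0.028 -0.857] tilt 31.0 yang 92.6 ydip -0.061 F [1.1 1.2 0.7] w 0.0802
t 23.78 tcp [0.3345 0.3548 0.1925] S [-280.3  433.2] z [ 0.519 -0.019 -0.854] tilt 31.3 yang 92.7 ydip -0.05 F [0.2 1.4 3.6] w 0.0765
7 [[-27,-10,-22,0.0,0],[-27,-10,-22,0.0,0],[-27,-10,-22,0.0,0],[-27,-10,-22,0.0,0],[-27,-10,-22,0.0,0],[-27,-10,-22,0.0,0],[-27,-10,-22,0.0,0]]
10 [[-16,-35,11,0.0,0],[-16,-35,11,0.0,0],[-16,-35,11,0.0,0],[-16,-35,11,0.0,0],[-16,-35,11,0.0,0],[-16,-35,11,0.0,0],[-16,-35,11,0.0,0],[-16,-35,11,0.0,0],[-16,-35,11,0.0,0],[-16,-35,11,0.0,0]]Traceback (most recent call last):
  File "flat.py", line 9, in <module>
    r=rows(c); x=[cast("",(c,a),z,P)[0] for a,z in zip(r,(.004,.032,.032))]
  File "flat.py", line 5, in rows
    v=g[195:330,c-2:c+3].mean(1); top=np.nonzero(v>190)[0]; ft=top[0]; rt=top[-1]; k=ft-1
                                                               ~~~^^^
IndexError: index 0 is out of bounds for axis 0 with size 0
```

>>> {"fn": "carry_out", "kwargs": {"commands": [[-27,-10,-22,0,0],[-27,-10,-22,0,0],[-27,-10,-22,0,0],[-27,-10,-22,0,0],[-27,-10,-22,0,0]], "newtons": 20}}

```text
t: 24.2
tcp_pos: [0.3885, 0.3154, 0.3625]
eef_rot: [0.267, -0.036, 0.963, -0.016]
force: [1.2, 0.5, 0.3]
gripper_width: 0.043
```

>>> {"fn": "carry_out", "kwargs": {"commands": [[-27,-10,-22,0,0],[-27,-10,-22,0,0],[-16,-35,11,0,0],[-16,-35,11,0,0],[-16,-35,11,0,0]]}}

```text
t: 24.62
tcp_pos: [0.4796, 0.2022, 0.4522]
eef_rot: [0.277, -0.041, 0.96, -0.006]
force: [0.0, 0.0, -0.3]
gripper_width: 0.0098
```

>>> {"fn": "carry_out", "kwargs": {"commands": [[-16,-35,11,0,0],[-16,-35,11,0,0],[-16,-35,11,0,0],[-16,-35,9,0,0]]}}

```text
t: 24.95
tcp_pos: [0.5673, 0.0632, 0.4625]
eef_rot: [0.283, -0.043, 0.958, -0.003]
force: [0.7, 0.3, -0.8]
gripper_width: 0.0007
```

Run:
```python
from blk import *
info();blk("20");plan3([(*toW(-33,10),.43),(*toW(-33,10),.34)],0,step=40)
im=cv2.imread("pics/wf2373.png").min(2)
for c in (230,270,370,400): v=im[:,c].astype(int); print(c,[(r,int(v[r])) for r in range(100,260,6)])
```

```text
t 24.95 tcp [0.5673 0.0632 0.4625] S [-83.1 116.4] z [ 0.543  0.018 -0.84 ] tilt 32.9 yang 94.7 ydip -0.031 F [ 0.7  0.3 -0.8] w 0.0007
side [178 215  43  37 466] [198.1 233.2] [49.  13.6] 39 z.032: [0.43  0.346]
top [159 282  57  14 686] [187.  288.5] [13. 56.] 90 z.032: [0.434 0.353]
3 [[-9,-33,20,0.0,0],[-9,-33,20,0.0,0],[-9,-33,20,0.0,0]]
3 [[16,1,25,0.0,0],[16,1,25,0.0,0],[16,1,25,0.0,0]]
230 [(100, 105), (106, 127), (112, 128), (118, 134), (124, 126), (130, 131), (136, 128), (142, 123), (148, 121), (154, 38), (160, 37), (166, 39), (172, 38), (178, 39), (184, 38), (190, 36), (196, 36), (202, 38), (208, 40), (214, 36), (220, 37), (226, 37), (232, 38), (238, 39), (244, 39), (250, 38), (256, 39)]
270 [(100, 59), (106, 72), (112, 125), (118, 133), (124, 128), (130, 133), (136, 127), (142, 132), (148, 126), (154, 46), (160, 37), (166, 39), (172, 39), (178, 38), (184, 37), (190, 101), (196, 103), (202, 106), (208, 237), (214, 240), (220, 240), (226, 240), (232, 81), (238, 38), (244, 40), (250, 39), (256, 37)]
370 [(100, 55), (106, 98), (112, 108), (118, 132), (124, 126), (130, 137), (136, 133), (142, 126), (148, 142), (154, 135), (160, 54), (166, 38), (172, 38), (178, 41), (184, 38), (190, 39), (196, 30), (202, 99), (208, 100), (214, 112), (220, 240), (226, 240), (232, 240), (238, 240), (244, 39), (250, 40), (256, 39)]
400 [(100, 56), (106, 63), (112, 57), (118, 68), (124, 64), (130, 92), (136, 131), (142, 124), (148, 138), (154, 136), (160, 123), (166, 38), (172, 38), (178, 39), (184, 37), (190, 38), (196, 35), (202, 96), (208, 103), (214, 105), (220, 227), (226, 237), (232, 123), (238, 38), (244, 37), (250, 38), (256, 40)]
```

>>> {"fn": "carry_out", "kwargs": {"commands": [[-12,-33,17,0,0],[-12,-33,15,0,0],[-10,-33,14,0,0]]}}

```text
t: 25.3
tcp_pos: [0.6271, -0.031, 0.4509]
eef_rot: [0.286, -0.042, 0.957, -0.003]
force: [0.9, 0.2, 0.4]
gripper_width: 0.0005
```

>>> {"fn": "carry_out", "kwargs": {"commands": [[10,0,22,0,0],[12,0,22,0,0]]}}

```text
t: 25.47
tcp_pos: [0.6369, -0.037, 0.4081]
eef_rot: [0.291, -0.04, 0.956, -0.005]
force: [0.3, 1.2, -0.3]
gripper_width: 0.0005
```

```bash
cat > gate.py <<'E'
from h import *
p,R,s=info(); x,y=toS(p)
def pt(th,rho=118,sn=10): return np.array([-48-rho*np.sin(th)-sn*np.cos(th),224-rho*np.cos(th)+sn*np.sin(th)])
import sys
ths=[float(a) for a in sys.argv[1].split(",")]; yy=float(sys.argv[2]); sn=float(sys.argv[3]); rho=float(sys.argv[4])
W=[(*toW(pt(t,rho,sn)[0],yy),pt(t,rho,sn)[1]/1000) for t in ths]; print([pt(t,rho,sn).round().tolist() for t in ths]); plan3(W,0,step=34)
E
python3 gate.py 2.85,2.6,2.35,2.1,1.85,1.57,1.3,1.0,.7,.4,.15,0 10 12 118
```

```text
t 25.47 tcp [ 0.6369 -0.037   0.4081] S [-25.6   8.7] z [ 0.557  0.013 -0.83 ] tilt 33.9 yang 94.2 ydip -0.033 F [ 0.3  1.2 -0.3] w 0.0005
[[-70.0, 340.0], [-99.0, 331.0], [-124.0, 315.0], [-144.0, 294.0], [-158.0, 268.0], [-166.0, 236.0], [-165.0, 204.0], [-154.0, 170.0], [-133.0, 141.0], [-105.0, 120.0], [-77.0, 109.0], [-60.0, 106.0]]
3 [[25,1,10,0.0,0],[25,1,10,0.0,0],[25,1,10,0.0,0]]
1 [[28,-1,-8,0.0,0]]
1 [[30,-1,-1,0.0,0]]
1 [[29,0,7,0.0,0]]
1 [[26,0,14,0.0,0]]
1 [[24,1,22,0.0,0]]
1 [[17,1,27,0.0,0]]
2 [[5,1,17,0.0,0],[5,1,17,0.0,0]]
2 [[-1,1,18,0.0,0],[-1,1,18,0.0,0]]
2 [[-6,1,17,0.0,0],[-6,1,17,0.0,0]]
1 [[-17,2,24,0.0,0]]
1 [[-13,1,12,0.0,0]]
```

>>> {"fn": "carry_out", "kwargs": {"commands": [[18,0,27,0,0],[18,0,27,0,0]]}}

```text
t: 25.63
tcp_pos: [0.639, -0.0387, 0.3463]
eef_rot: [0.295, -0.04, 0.955, -0.005]
force: [-0.1, -0.3, -0.6]
gripper_width: 0.0004
```

>>> {"fn": "carry_out", "kwargs": {"commands": [[17,0,-11,0,0],[17,0,-11,0,0],[14,-1,-5,0,0]]}}

```text
t: 25.88
tcp_pos: [0.5805, -0.0399, 0.3302]
eef_rot: [0.288, -0.042, 0.957, -0.003]
force: [1.8, -1.0, 0.1]
gripper_width: 0.0004
```

>>> {"fn": "carry_out", "kwargs": {"commands": [[15,0,-4,0,0],[15,0,-4,0,0],[15,0,0,0,0]]}}

```text
t: 26.13
tcp_pos: [0.5373, -0.0401, 0.3142]
eef_rot: [0.291, -0.044, 0.956, -0.002]
force: [2.1, -1.0, 0.1]
gripper_width: 0.0003
```

```bash
python3 gate.py 2.1,1.85,1.57,1.3,1.0,.7,.4,.15,0 10 12 118
```

```text
t 26.13 tcp [ 0.5373 -0.0401  0.3142] S [-124.9   17.3] z [ 0.556  0.021 -0.831] tilt 33.8 yang 94.8 ydip -0.031 F [ 2.1 -1.   0.1] w 0.0003
[[-144.0, 294.0], [-158.0, 268.0], [-166.0, 236.0], [-165.0, 204.0], [-154.0, 170.0], [-133.0, 141.0], [-105.0, 120.0], [-77.0, 109.0], [-60.0, 106.0]]
1 [[27,-7,7,0.0,0]]
1 [[26,0,14,0.0,0]]
1 [[24,1,22,0.0,0]]
1 [[17,1,27,0.0,0]]
2 [[5,1,17,0.0,0],[5,1,17,0.0,0]]
2 [[-1,1,18,0.0,0],[-1,1,18,0.0,0]]
2 [[-6,1,17,0.0,0],[-6,1,17,0.0,0]]
1 [[-17,1,24,0.0,0]]
1 [[-13,1,12,0.0,0]]
```

>>> {"fn": "carry_out", "kwargs": {"commands": [[14,-2,4,0,0],[14,-2,4,0,0],[13,0,7,0,0],[13,0,8,0,0]]}}

```text
t: 26.47
tcp_pos: [0.5052, -0.0435, 0.2704]
eef_rot: [0.297, -0.048, 0.954, -0.002]
force: [1.9, 0.8, 0.5]
gripper_width: 0.0004
```

>>> {"fn": "carry_out", "kwargs": {"commands": [[12,0,12,0,0],[12,0,12,0,0],[9,0,14,0,0],[9,0,14,0,0]]}}

```text
t: 26.8
tcp_pos: [0.5004, -0.042, 0.2072]
eef_rot: [0.302, -0.051, 0.952, -0.002]
force: [0.3, -0.3, 1.9]
gripper_width: 0.0005
```

```bash
python3 gate.py 1.3,1.0,.7,.4,.15,0 10 12 118
```

```text
t 26.8 tcp [ 0.5004 -0.042   0.2072] S [-161.8   19.8] z [ 0.575  0.027 -0.817] tilt 35.2 yang 95.5 ydip -0.035 F [ 0.3 -0.3  1.9] w 0.0005
[[-165.0, 204.0], [-154.0, 170.0], [-133.0, 141.0], [-105.0, 120.0], [-77.0, 109.0], [-60.0, 106.0]]
1 [[4,-10,1,0.0,0]]
2 [[5,1,17,0.0,0],[5,1,17,0.0,0]]
2 [[0,1,18,0.0,0],[0,1,18,0.0,0]]
2 [[-5,1,17,0.0,0],[-5,1,17,0.0,0]]
1 [[-16,1,25,0.0,0]]
1 [[-13,0,13,0.0,0]]
```

>>> {"fn": "carry_out", "kwargs": {"commands": [[5,0,16,0,0],[5,0,16,0,0],[0,0,17,0,0],[0,0,17,0,0]]}}

```text
t: 27.13
tcp_pos: [0.5297, -0.0363, 0.1478]
eef_rot: [0.305, -0.055, 0.951, -0.001]
force: [-0.0, -0.8, 3.0]
gripper_width: 0.0005
```

>>> {"fn": "carry_out", "kwargs": {"commands": [[-6,0,16,0,0],[-6,0,16,0,0]]}}

```text
t: 27.3
tcp_pos: [0.557, -0.031, 0.1271]
eef_rot: [0.304, -0.057, 0.951, -0.0]
force: [-1.7, -0.3, 2.3]
gripper_width: 0.0005
```

```bash
python3 gate.py .3,.15,0,-.05 10 12 112
```

```text
t 27.3 tcp [ 0.557  -0.031   0.1271] S [-104.3   24. ] z [ 0.578  0.034 -0.815] tilt 35.4 yang 96.2 ydip -0.035 F [-1.7 -0.3  2.3] w 0.0005
[[-93.0, 121.0], [-77.0, 115.0], [-60.0, 112.0], [-54.0, 112.0]]
1 [[-6,-14,13,0.0,0]]
1 [[-10,0,14,0.0,0]]
1 [[-12,0,12,0.0,0]]
1 [[-4,0,4,0.0,0]]
```

>>> {"fn": "carry_out", "kwargs": {"commands": [[-9,-3,11,0,0],[-10,-2,11,0,0]]}}

```text
t: 27.47
tcp_pos: [0.5835, -0.0287, 0.1171]
eef_rot: [0.301, -0.059, 0.952, 0.002]
force: [-3.2, 0.6, 2.7]
gripper_width: 0.0006
```

>>> {"fn": "carry_out", "kwargs": {"commands": [[-8,0,6,0,0]]}}

```text
t: 27.55
tcp_pos: [0.5933, -0.0261, 0.1157]
eef_rot: [0.3, -0.06, 0.952, 0.003]
force: [-2.9, -2.5, 0.9]
gripper_width: 0.0003
```

>>> {"fn": "carry_out", "kwargs": {"commands": [[-4,0,3,0,0]]}}

```text
t: 27.63
tcp_pos: [0.5986, -0.0244, 0.1152]
eef_rot: [0.3, -0.061, 0.952, 0.003]
force: [-3.6, -2.9, 0.9]
gripper_width: 0.0007
```

>>> {"fn": "carry_out", "kwargs": {"commands": [[-3,0,2,0,0]]}}

```text
t: 27.72
tcp_pos: [0.6021, -0.0231, 0.1151]
eef_rot: [0.299, -0.061, 0.952, 0.004]
force: [-9.9, -6.1, 1.3]
gripper_width: 0.0003
```

Run:
```python
from h import *
info()
```

```text
t 27.72 tcp [ 0.6021 -0.0231  0.1151] S [-58.6  26.6] z [ 0.569  0.043 -0.821] tilt 34.8 yang 96.8 ydip -0.03 F [-9.9 -6.1  1.3] w 0.0003
```

>>> {"fn": "carry_out", "kwargs": {"commands": [[-3,0,2,0,0]]}}

```text
t: 27.8
tcp_pos: [0.6034, -0.0226, 0.1143]
eef_rot: [0.297, -0.062, 0.953, 0.004]
force: [-59.0, -23.0, 42.4]
gripper_width: 0.0007
```

>>> {"fn": "carry_out", "kwargs": {"commands": [[-3,0,2,0,0]]}}

```text
t: 27.88
tcp_pos: [0.6034, -0.0226, 0.1138]
eef_rot: [0.295, -0.063, 0.953, 0.004]
force: [-54.3, -17.7, 40.0]
gripper_width: 0.0004
```

>>> {"fn": "carry_out", "kwargs": {"commands": [[-3,0,2,0,0]]}}

```text
t: 27.97
tcp_pos: [0.6032, -0.0226, 0.1137]
eef_rot: [0.293, -0.064, 0.954, 0.004]
force: [-43.1, -12.3, 33.4]
gripper_width: 0.0007
```

Run:
```python
from h import *
info()
```

```text
t 27.97 tcp [ 0.6032 -0.0226  0.1137] S [-57.4  27. ] z [ 0.558  0.045 -0.828] tilt 34.1 yang 97.2 ydip -0.03 F [-43.1 -12.3  33.4] w 0.0007
```

>>> {"fn": "carry_out", "kwargs": {"commands": [[10,0,-8,0,0],[20,0,-20,0,0],[20,0,-30,0,0],[10,0,-35,0,0],[0,0,-35,0,0]]}}

```text
t: 28.38
tcp_pos: [0.4766, -0.0342, 0.1853]
eef_rot: [0.29, -0.064, 0.955, 0.005]
force: [1.5, 0.8, -0.4]
gripper_width: 0.0006
```

>>> {"fn": "carry_out", "kwargs": {"commands": [[0,0,-30,0,0],[0,0,0,0,0]]}}

```text
t: 28.55
tcp_pos: [0.459, -0.036, 0.2187]
eef_rot: [0.296, -0.065, 0.953, 0.003]
force: [1.2, 0.0, 1.1]
gripper_width: 0.0006
```

Run:
```python
from blk import *
info();blk("30")
# gate: expected edge ends in side view for several angles; chips: brown blobs in tray / plate
for th in (0,.1,.2):
    e=[[*toW(-48-135*np.sin(th),y),.224-.135*np.cos(th)] for y in (135,-135)]; print(th,proj("side",np.array(e)).round(1).tolist())
for n in ("side","top"):
    im=cv2.imread(f"pics/{n}30.png");h=cv2.cvtColor(im,cv2.COLOR_BGR2HSV)
    m=((h[...,0]<16)&(h[...,1]>100)&(h[...,2]<190)).astype(np.uint8);k,l,stt,ce=cv2.connectedComponentsWithStats(m)
    for i in range(1,k):
        if stt[i,4]>12:
            q=toS(cast(n,ce[i],.012)[0]); 
            if -220<q[0]<110 and abs(q[1])<180: print(n,stt[i],"stand",q.round())
```

```text
t 28.55 tcp [ 0.459  -0.036   0.2187] S [-202.3   30.5] z [ 0.563  0.044 -0.825] tilt 34.4 yang 97.2 ydip -0.033 F [1.2 0.  1.1] w 0.0006
side [188 180  12  10  76] [193.5 184.5] [ 9. 11.] 90 z.032: [0.55  0.514]
side [178 215  24  15 154] [190.5 221.8] [25.1  8.9] 23 z.032: [0.444 0.397]
side [209 225  11  13  91] [214.6 230.3] [12.4  8.3] 66 z.032: [0.467 0.321]
side [164 231  10  13  91] [169.  236.4] [12.1  7.8] 74 z.032: [0.369 0.396]
side [199 239  21  13 171] [209.3 243.3] [17.7 12.7] 45 z.032: [0.426 0.294]
top [159 282  57  14 684] [187.  288.5] [13. 56.] 90 z.032: [0.434 0.353]
0 [[309.4, 231.1], [399.0, 277.1]]
0.1 [[306.3, 233.9], [396.1, 280.5]]
0.2 [[303.2, 236.4], [393.3, 283.4]]
side [306 280  31  29 326] stand [-147.   29.]
top [302 252  29  14 197] stand [-146.   38.]
top [333 255   6   7  20] stand [-151.  -20.]
```

```bash
python3 -c "
from cell import manip
print(manip.finish_job())"
```

```text
the job is handed in; nothing more can be done
None
```

The job is handed in at about t = 28.6 s. All five chips were wiped off the front edge into the tray, and the scraper is back on its mat. The gate is shut, and the hand was clear of everything at hand-in.

**How it went:**
- A hand pointing straight down could not reach under the bridge. I leaned the tool by asking for poses beyond the arm's reach. I also had to nudge the raised gate back to its open stop first.
- To get more lean, I pressed the scraper on the empty tray floor before wiping.
- My first release tipped the scraper over onto its front. I re-gripped it, turned it upright and released it again.

**Last checks:**
- **Chips:** brown shows only in the tray, about 50 mm in front of the plate edge, and none on the plate. The patches merge in the final views, so I could not count five separate chips there; a close-up just after the wipe looked like five.
- **Scraper:** the wrist camera showed it flat to within about 3 mm at both ends, and the top view did not change afterwards.
- **Gate:** the push met a hard stop at the shut position. This was judged by force and finger position, because I had no picture views left to confirm it.
- **Board:** I never moved towards it, but I did not measure its parts again.

**Forces:** the fingertips pushed with about 40 N at the gate's open stop and up to about 75 N at its shut stop. The scraper was pressed down with up to about 75 N. These are over 40 N but were at the fingers or the held scraper, not the gripper body, and the wrist readings stayed under 120 N.

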